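Take a glass bauble out of the display case and stand it in its ring

ROBOT

A 6-joint arm with a two-finger parallel gripper is mounted at the origin on the work surface. World frame = base frame: x ahead of the robot, y to its left, z up, the work surface at z = 0. Lengths are in mm, angles in rad, forces in N, time in s.
With the tool pointing down it reaches from about 275 to 750 mm from the base axis. Payload 10.2 kg.
Tool frame: the origin (TCP) lies at the very end of the fingers, on their centre line; the grasp point (between the pads) lies 19 mm behind it (ctrl.pinch_z is the distance from the TCP to the grasp point, in mm); y points along the fingers, z is the direction in which the jaws open and shut, and the axes are right-handed (so a half turn about y gives the same grasp; the last joint's range is limited). The gripper opens to 85 mm and grips with 20 to 120 N. Pads are 22 mm wide; open, the fingers measure 114 mm over their backs; the gripper's body (76 mm by 85 mm) begins 54 mm behind the grasp point. The pads swing forward as they close: fully open they stand 13 mm farther back than shut.
Start: joints at [-1.387, 0.313, 1.498, -0, 1.331, -0.223], TCP at [207.716, -482.167, 231.294] pointing down, gripper open.
Joint ranges: [-2.94, 2.94], [-0.97, 2.17], [0.19, 2.56], [-1.23, 4.37], [0.02, 3.11], [-2.88, 2.88]. Speed limits (rad/s): [2.39, 2.39, 3.01, 3.14, 3.14, 3.14].

INTERFACE

Orientations are given as a unit quaternion [w, x, y, z].
In Python, from rig import sense, eyes, ctrl gives the robot as it stands. The module is installed in compiled form; this text tells all that it offers.
- The arm moves only by the shell command python3 -m handwheel 'ROWS' [FORCE]. ROWS is JSON, a list of rows, each an object of numbers: "grip": the finger opening in mm, from 0 to 85.4; "tx", "ty", "tz": the shift along the tool's x, y, z in mm; "wx", "wy", "wz": the turn, a rotation vector about the tool's x, y, z in rad. In form: [{"grip": .., "tx": .., "ty": .., "tz": .., "wx": .., "wy": .., "wz": ..}, ...]. A call has 1 to 10 rows; each row shifts and turns the commanded pose from where the row before left it, along the tool's axes as they then stand; what a row does not reach is not made up. A row lasts 1/12 s, in which the tool goes at most 41.7 mm and 7.16 degrees, less where a joint would pass 70% of its speed; a pose out of reach is approached as far as the arm can. A call is refused whole if a number of a shift passes 41.7 or a number of a turn 0.125, either way. A call with a gripper value outside its range is refused whole. The fingers move at their own pace and stop on an object; FORCE is the grip in N (left out, the last holds). Time passes only in rows, so rows that do not move let the fingers close. It gives the time, the measured TCP pose, the force and the opening at its end, in the units of the state.
- sense(): the state, without advancing time (a new reading comes with each control period).
- eyes.capture(name): name is "side" or "top"; returns a dict with "pixels" (400x640x3 uint8, red, green, blue), "mtx" (3x3 intrinsics, pixels), "R" (3x3) and "t" (3): a world point X has camera coordinates R X + t. Camera axes: x right, y down, z forward; pixel columns grow to the right and rows downward; lengths in mm; the calibration is good to about 2 mm. A picture is of the moment at which its call begins. There is no depth.
- ctrl.finish_job(): hands the job in, once; it reports no verdict.
The state is a dict: "time_s": time; "joints": joint angles; "dq": joint speeds; "tau": joint torques, N m; "eef_pos": TCP position; "ee_rot": TCP orientation; "force": force on the tool from outside, world axes, zero at the start; "wrist_torque": the same for the moment, N m; "grip_width": opening from 0.0 (shut) to 1.0 (fully open).
Only numpy, scipy, OpenCV 4.12 (cv2) and the standard library are available. Lean on these libraries where they do the work, as an engineer would, in place of code of your own. Each camera call takes 0.05 s, during which the arm holds its last target.

TASK

Show the red glass bauble to the customer: draw back the bolt on the display case's clear cover, slide the cover all the way open, take out the red bauble and stand it upright, cap up, in the empty ring stand. It is thin glass, so lower it gently until the ring carries it before you let go, and leave the gold bauble on its stand and the other goods on the counter where they are.

Things in the scene. Friction and masses are not known exactly. Their poses are not given: they have to be found in the camera images.
- case: Fixed wooden display case, 240 (its x) x 470 (its y) x 105 mm high; origin at its underside's centre. Walls 10 mm thick, 96 mm high. A fixed clear pane shuts its +y half (two baubles there are only on show); the sliding clear cover is over its -y half, where the red bauble lies in a 50 mm wide felt V cradle, sides free for fingers, that rises 20 deg towards the case's +x.
- cover (a joint): Slide of the clear cover along the case's +y: 0 shut, 0.21 m fully open; about 3 N of rubbing, stays where left. While the bolt is shut it can move only about 2 mm. The cover is a clear pane 224 x 230 x 5 mm, its top 101 mm above the counter.
- cover_handle (a point): Middle of the cover's dark steel bar handle, on the bar's axis: a round bar 12 mm thick, 100 mm long along the case's x, with a foot at each end, its axis 34 mm above the cover's top. Moves with the cover.
- bolt (a joint): Slide of the steel bolt that sits on the cover and reaches over the near rim (case -x) into a keeper there: 0 shut, 0.03 m fully drawn, moving along the case's +x; it leaves the keeper at about 0.017. About 2 N of rubbing, stays where left.
- bolt_knob (a point): Grip point on the bolt's upright brass knob, a round post 14 mm thick: on its axis, 12 mm below its top, 40 mm above the cover. The bolt's two guides, before and behind the knob along its travel, are 17 mm high and 24 mm wide. Moves with bolt and cover.
- bauble_mid (a point): Middle of the red glass bauble (114 mm long, about 90 g), on its axis; z runs along the axis to the cap. From the bottom tip, 57 mm below this point: a half ball of 29 mm radius, a straight waist 58 mm thick from 29 to 69 mm, a shoulder, a gold cap with loop. At first it lies with its axis 20 deg above level, cap towards the case's +x, this point 58 mm above the counter.
- bauble: The same bauble as a body; origin at its bottom tip, z towards the cap. Standing upright in the ring, its bottom tip is 10 mm below the ring's middle plane and its middle 47 mm above that plane.
- stand: The empty stand, loose, about 0.5 kg: a dark wooden foot 90 mm wide and 11 mm high, a brass telescopic stem with a clamp screw, and on top a level brass ring of 6 mm round wire on three prongs, centred over the foot, 45 mm clear inside, 57 mm outside. The stem is clamped firmly at a different height each time: ring 70 to 100 mm above the counter. Origin at the underside's centre, z up.
- gold_stand: A like stand with a gold bauble standing in it, 190 mm high over all, loose; origin at the centre of its underside. To be left alone.
- mug: Red mug, 80 mm wide and 95 mm high, handle on one side; origin at its underside. To be left alone.
- giftbox: Green gift box with gold ribbon, 90 x 110 x 70 mm; origin at its underside. To be left alone.
- lantern: Dark metal candle lantern, 90 x 90 mm, 186 mm high; origin at its underside. To be left alone.
Not all that is in view belongs to the job. Leave any blue, pink or purple look-alike of the stand alone.

How it is judged:
By the outcome, as a careful person would: the job done as asked, in the order asked, and still so for the second after the job is handed in, with the robot touching nothing.
It also fails if it takes over 64 s, if anything falls off the work surface, if the arm or the gripper's body presses on something with over 40 N, if the wrist force passes 120 N, or if a joint passes its speed limit or range.

## Working session

There is one attempt and no reset: what is moved stays moved. The work goes in short steps, Python scripts to look and compute and a shell command to move; the robot and the scene stay as the last step left them, time stands still between calls to the robot, and variables do not carry over. Pictures are saved under pics/ and viewed, and the job is handed in when it is done.

```bash
mkdir -p pics
cat > h.py <<'E'
import numpy as np, cv2
from rig import sense, eyes, ctrl
def cap(n,f):
    c=eyes.capture(n); cv2.imwrite('pics/'+f,c['pixels'][:,:,::-1]); 
    np.savez('pics/'+f+'.npz',**c); return c
def ld(f): return dict(np.load('pics/'+f+'.npz'))
def ray(c,u,v):
    d=c['R'].T@np.linalg.inv(c['mtx'])@np.array([u,v,1.]); o=-c['R'].T@c['t']; return o,d/np.linalg.norm(d)
def onz(c,u,v,z):
    o,d=ray(c,u,v); return o+d*(z-o[2])/d[2]
def tri(c1,p1,c2,p2):
    o1,d1=ray(c1,*p1);o2,d2=ray(c2,*p2)
    s=np.linalg.lstsq(np.c_[d1,-d2],o2-o1,rcond=None)[0]
    a=o1+s[0]*d1;b=o2+s[1]*d2; return (a+b)/2,np.linalg.norm(a-b)
def proj(c,X):
    p=c['mtx']@(c['R']@np.array(X,float)+c['t']); return p[:2]/p[2]
E
python3 - <<'E'
from h import *
for n in('side','top'):
    c=cap(n,n+'0.png'); print(n,-c['R'].T@c['t'],c['R'][2],c['mtx'][0,0])
s=sense(); print(s)
E
```

```text
side [268.75345385 893.67493624 900.3329807 ] [ 0.21807122 -0.78119294 -0.5849637 ] 486.5403105188425
top [ 506.44634298 -163.34127502  926.40725148] [ 0.03949034  0.03773279 -0.99850726] 365.66894851518686
{'time_s': 0.1, 'joints': array([-1.38739705e+00,  3.13412286e-01,  1.49833158e+00, -8.01832663e-06,
        1.33099701e+00, -2.23408525e-01]), 'dq': array([ 0.00073797, -0.00244536, -0.00167407, -0.00031613,  0.00022689,
       -0.00037073]), 'tau': array([ 1.71351039e-03, -4.12904370e+01, -2.60140997e+01, -2.31591357e-04,
        3.06569047e-03, -1.79176183e-06]), 'eef_pos': array([ 207.67393454, -481.94176391,  230.79408488]), 'ee_rot': array([ 0.14284456, -0.14283383,  0.69293521, -0.69212335]), 'force': array([0.17750164, 0.24954532, 0.10361647]), 'wrist_torque': array([ 0.00739337,  0.00982722, -0.0064745 ]), 'grip_width': 1.000146001114312}
```

View pics/side0.png

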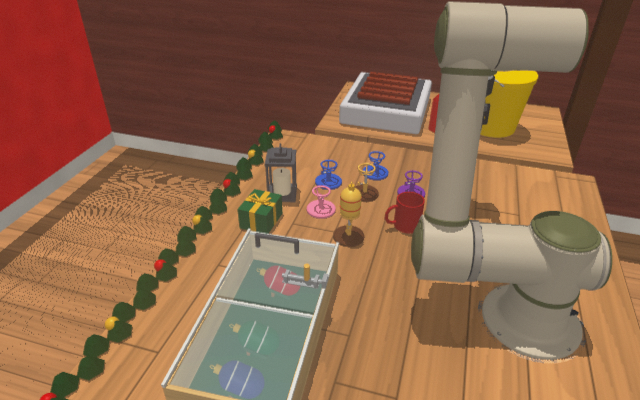

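View pics/top0.png

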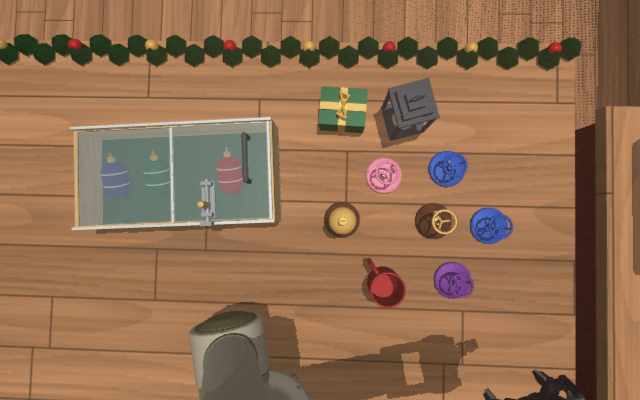

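Run:
```python
import cv2
t=cv2.imread('pics/top0.png');s=cv2.imread('pics/side0.png')
r=lambda i,x0,y0,x1,y1,f,n:cv2.imwrite(n,cv2.resize(i[y0:y1,x0:x1],None,fx=f,fy=f,interpolation=cv2.INTER_CUBIC))
r(t,160,110,290,235,6,'pics/c1.png'); r(t,320,130,520,310,4,'pics/c2.png'); r(s,210,220,350,310,5.5,'pics/c3.png'); r(s,300,140,440,250,5.5,'pics/c4.png')
```

```text
(no output)
```

View pics/c1.png

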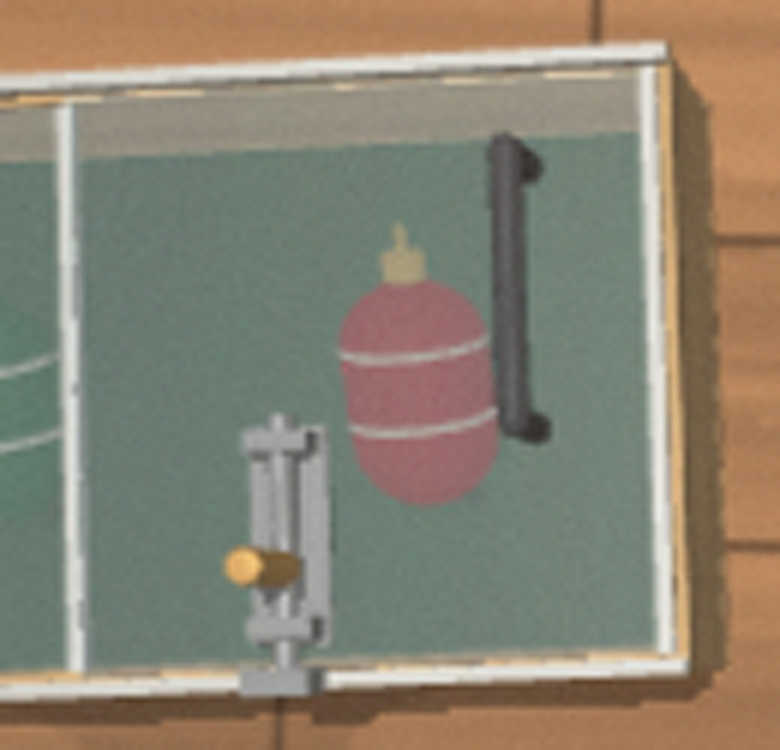

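View pics/c2.png

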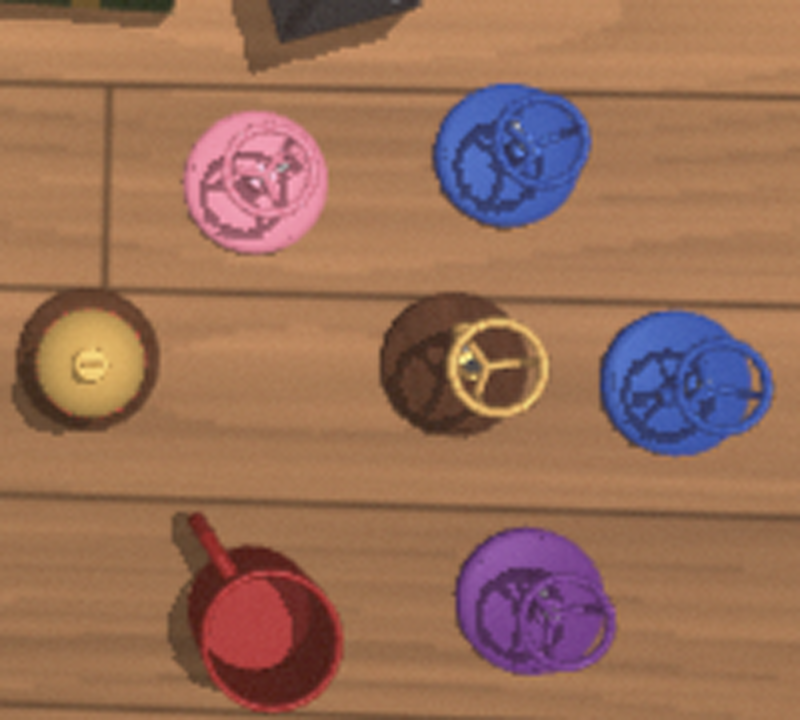

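View pics/c3.png

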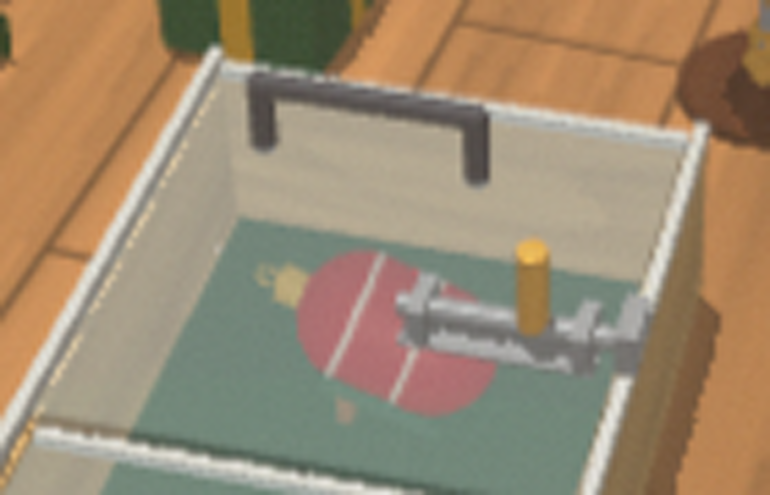

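View pics/c4.png

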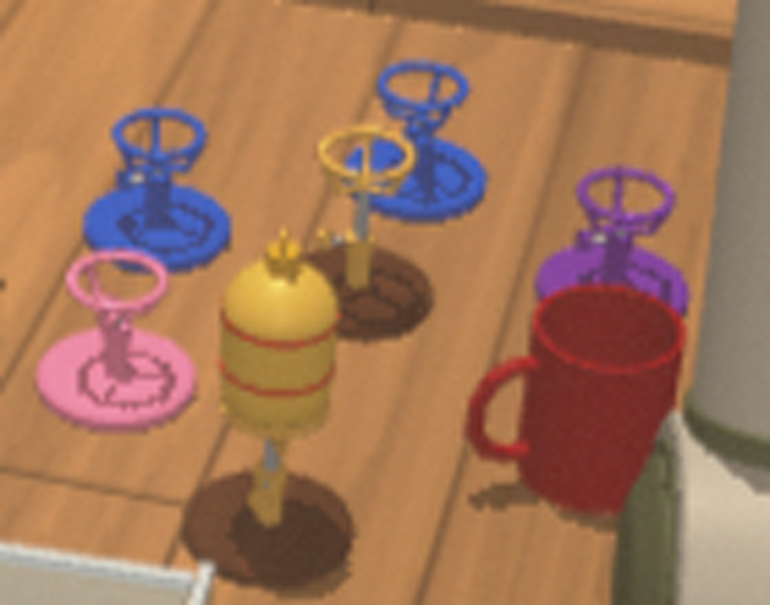

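Run:
```python
from h import *
np.set_printoptions(precision=1,suppress=True)
t=ld('top0.png');s=ld('side0.png')
A=lambda x,y:(160+x/6-.4,110+y/6-.4)
B=lambda x,y:(320+x/4-.4,130+y/4-.4)
C=lambda x,y:(210+x/5.5-.4,220+y/5.5-.4)
D=lambda x,y:(300+x/5.5-.4,140+y/5.5-.4)
print('knob z153',onz(t,*A(243,566),153),onz(s,*C(532,248),153),tri(t,A(243,566),s,C(532,248)))
a,b=onz(t,*A(505,140),135),onz(t,*A(513,425),135);print('handle',a,b,(a+b)/2, np.degrees(np.arctan2((a-b)[1],(a-b)[0])))
print('handle side',onz(s,*C(262,82),135),onz(s,*C(480,115),135))
a,b=onz(t,*A(667,47),105),onz(t,*A(687,672),105);print('case corners',a,b,np.degrees(np.arctan2((a-b)[1],(a-b)[0])),np.linalg.norm(a-b))
a,b=onz(t,72,128,105),onz(t,72,230,105);print(a,b)
print('case side',onz(s,*C(213,50),105),onz(s,*C(702,127),105))
print('ring',tri(t,B(498,368),s,D(367,157)))
print('foot',onz(t,*B(450,365),11),onz(s,*D(361,290),11))
print('baub cap/base neck', onz(t,*A(404,283),70),'tip',onz(t,*A(428,505),40),'mid',onz(t,*A(419,390),58))
for n,p in(('bl/r z58',[(345,390),(493,380)]),):
  print(n,[onz(t,*A(*q),58) for q in p])
print('goldtop',onz(t,*B(90,365),190),'gold foot',onz(t,*B(88,360),11))
print('mug', onz(t,*B(266,640),95))
print('pink',onz(t,*B(256,182),11),'purple',onz(t,*B(530,600),11),'blue',onz(t,*B(670,382),11),onz(t,*B(506,155),11))
print('giftbox',onz(t,343,108,70),'lant',onz(t,410,108,100))
```

```text
knob z153 [518.6 131.9 153. ] [518.8 132.4 153. ] (array([518.7, 132.1, 152.7]), np.float64(0.35254833329567936))
handle [677.5  47.6 135. ] [572.7  41.  135. ] [625.1  44.3 135. ] 3.599305196427207
handle side [673.4  46.9 135. ] [572.9  39.6 135. ]
case corners [720.7  -5.3 105. ] [483.7 -20.4 105. ] 3.6426465601944016 237.49594525468544
[688.4 459.2 105. ] [452.  446.3 105. ]
case side [720.4  -1.5 105. ] [485.3 -15.9 105. ]
ring (array([ 493.4, -402. ,   95.9]), np.float64(0.47531553775265406))
foot [ 493.4 -397.    11. ] [ 488.9 -392.1   11. ]
baub cap/base neck [633.7 103.4  70. ] tip [547.1  99.4  40. ] mid [592.4  99.4  58. ]
bl/r z58 [array([591.8, 129.5,  58. ]), array([597.1,  69.6,  58. ])]
goldtop [ 491.2 -172.5  190. ] gold foot [ 490.6 -173.3   11. ]
mug [ 338.1 -275.7   95. ]
pink [ 604.3 -275.5   11. ] purple [ 350.8 -447.6   11. ] blue [ 486.5 -531.    11. ] [ 624.5 -429.6   11. ]
giftbox [ 755.1 -169.7   70. ] lant [ 748.7 -321.2  100. ]
```

```bash
cat >> h.py <<'E'
from scipy.spatial.transform import Rotation as Ro
import json
def st(log=True):
    s=sense(); q=s['ee_rot']; R=Ro.from_quat([q[1],q[2],q[3],q[0]]).as_matrix()
    if log: open('log.txt','a').write(json.dumps([list(s['joints']),list(s['eef_pos']),R.tolist()])+'\n')
    return s,R
def go(X):
    s,R=st(); d=R.T@(np.array(X,float)-s['eef_pos']); n=np.linalg.norm(d)
    print('t',round(s['time_s'],2),'pos',s['eef_pos'].round(1),'j',s['joints'].round(3),'F',s['force'].round(1),'g',round(s['grip_width'],3))
    print('R cols x',R[:,0].round(3),'y',R[:,1].round(3),'z',R[:,2].round(3))
    print('tool shift',d.round(1),'|',round(n,1),'rows at 40:',round(n/40,1))
E
python3 -m handwheel '[{"grip":85,"wy":0.114},{"grip":85,"wy":0.114},{"grip":85,"wy":0.114}]' 40
python3 -c "
from h import *
go([519,132,225])"
```

```text
t 0.1 pos [ 207.7 -481.9  230.8] j [-1.387  0.313  1.498 -0.     1.331 -0.223] F [0.2 0.2 0.1] g 1.0
R cols x [-0.918 -0.396 -0.   ] y [-0.     0.001 -1.   ] z [ 0.396 -0.918 -0.001]
tool shift [-528.8    6.4 -440.6] | 688.4 rows at 40: 17.2invalid input
```

```bash
python3 -m handwheel '[{"grip":85,"tx":0,"ty":0,"tz":0,"wx":0,"wy":0.114,"wz":0},{"grip":85,"tx":0,"ty":0,"tz":0,"wx":0,"wy":0.114,"wz":0},{"grip":85,"tx":0,"ty":0,"tz":0,"wx":0,"wy":0.114,"wz":0}]' 40
python3 -c "
from h import *
go([519,132,225])"
```

```text
time_s: 0.35
eef_pos: [207.7, -482.0, 231.0]
ee_rot: [0.021, -0.021, 0.707, -0.707]
force: [-0.3, 0.7, -0.5]
grip_width: 0.994
t 0.35 pos [ 207.7 -482.   231. ] j [-1.387  0.313  1.498  0.     1.331  0.124] F [-0.3  0.7 -0.5] g 0.994
R cols x [-0.998 -0.059  0.   ] y [-0.     0.001 -1.   ] z [ 0.059 -0.998 -0.001]
tool shift [-347.1    6.4 -594.5] | 688.4 rows at 40: 17.2
```

```bash
python3 -m handwheel '[{"grip":70,"tx":-19.3,"ty":0,"tz":-33,"wx":0,"wy":0,"wz":0},{"grip":60,"tx":-19.3,"ty":0,"tz":-33,"wx":0,"wy":0,"wz":0},{"grip":50,"tx":-19.3,"ty":0,"tz":-33,"wx":0,"wy":0,"wz":0},{"grip":50,"tx":-19.3,"ty":0,"tz":-33,"wx":0,"wy":0,"wz":0},{"grip":50,"tx":-19.3,"ty":0,"tz":-33,"wx":0,"wy":0,"wz":0},{"grip":50,"tx":-19.3,"ty":0,"tz":-33,"wx":0,"wy":0,"wz":0},{"grip":50,"tx":-19.3,"ty":0,"tz":-33,"wx":0,"wy":0,"wz":0},{"grip":50,"tx":-19.3,"ty":0,"tz":-33,"wx":0,"wy":0,"wz":0},{"grip":50,"tx":-19.3,"ty":0,"tz":-33,"wx":0,"wy":0,"wz":0}]' 40
python3 -c "
from h import *
go([519,132,225])"
```

```text
time_s: 1.1
eef_pos: [362.1, -172.7, 231.2]
ee_rot: [0.023, -0.023, 0.707, -0.707]
force: [0.4, -0.6, -0.3]
grip_width: 0.584
t 1.1 pos [ 362.1 -172.7  231.2] j [-0.739  0.035  1.833  0.     1.274  0.767] F [ 0.4 -0.6 -0.3] g 0.584
R cols x [-0.998 -0.064  0.   ] y [-0.  0. -1.] z [ 0.064 -0.998 -0.   ]
tool shift [-176.2    6.3 -293.9] | 342.8 rows at 40: 8.6
```

```bash
python3 -m handwheel '[{"grip":50,"tx":-19,"ty":0,"tz":-32,"wx":0,"wy":0,"wz":0},{"grip":50,"tx":-19,"ty":0,"tz":-32,"wx":0,"wy":0,"wz":0},{"grip":50,"tx":-19,"ty":0,"tz":-32,"wx":0,"wy":0,"wz":0},{"grip":50,"tx":-19,"ty":0,"tz":-32,"wx":0,"wy":0,"wz":0},{"grip":50,"tx":-19,"ty":0,"tz":-32,"wx":0,"wy":0,"wz":0},{"grip":50,"tx":-19,"ty":0,"tz":-32,"wx":0,"wy":0,"wz":0},{"grip":50,"tx":-19,"ty":0,"tz":-32,"wx":0,"wy":0,"wz":0},{"grip":50,"tx":-19,"ty":0,"tz":-32,"wx":0,"wy":0,"wz":0},{"grip":50,"tx":-19,"ty":0,"tz":-32,"wx":0,"wy":0,"wz":0},{"grip":50,"tx":0,"ty":0,"tz":0,"wx":0,"wy":0,"wz":0}]' 40
python3 -c "
from h import *
go([518.7,132.1,123])"
```

```text
time_s: 1.93
eef_pos: [514.9, 128.5, 230.4]
ee_rot: [0.024, -0.025, 0.707, -0.706]
force: [0.8, -0.6, -0.6]
grip_width: 0.584
t 1.93 pos [514.9 128.5 230.4] j [2.300e-02 3.260e-01 1.482e+00 1.000e-03 1.334e+00 1.524e+00] F [ 0.8 -0.6 -0.6] g 0.584
R cols x [-0.998 -0.069  0.   ] y [-0.     0.001 -1.   ] z [ 0.069 -0.998 -0.001]
tool shift [ -4.1 107.4  -3.2] | 107.6 rows at 40: 2.7
```

```bash
python3 -m handwheel '[{"grip":50,"tx":-4,"ty":25,"tz":-3,"wx":0,"wy":0,"wz":0},{"grip":50,"tx":0,"ty":20,"tz":0,"wx":0,"wy":0,"wz":0},{"grip":50,"tx":0,"ty":0,"tz":0,"wx":0,"wy":0,"wz":0},{"grip":50,"tx":0,"ty":0,"tz":0,"wx":0,"wy":0,"wz":0}]' 40
python3 -c "
from h import *
go([518.7,132.1,123])
cap('top','top1.png');cap('side','side1.png')
a=cv2.imread('pics/top1.png')[110:235,160:290];b=cv2.imread('pics/side1.png')[180:330,230:370]
cv2.imwrite('pics/v1.png',np.hstack([cv2.resize(a,(416,400),interpolation=2),cv2.resize(b,(374,400),interpolation=2)]))"
```

```text
time_s: 2.27
eef_pos: [517.2, 127.0, 186.0]
ee_rot: [0.022, -0.024, 0.707, -0.707]
force: [0.7, -0.1, 0.1]
grip_width: 0.591
t 2.27 pos [517.2 127.  186. ] j [ 0.021  0.369  1.541 -0.     1.233  1.527] F [ 0.7 -0.1  0.1] g 0.591
R cols x [-0.998 -0.065  0.002] y [-0.002 -0.    -1.   ] z [ 0.065 -0.998 -0.   ]
tool shift [-1.9 63.  -5. ] | 63.2 rows at 40: 1.6
```

View pics/v1.png

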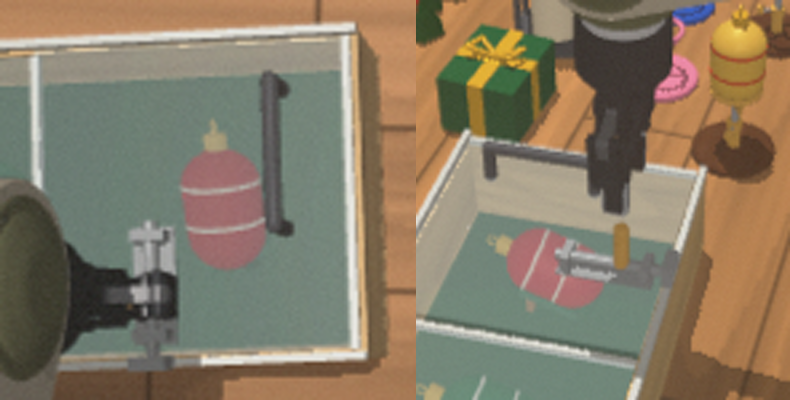

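The gripper hangs straight above the knob (at about (620,245) in the side half), clear of the handle. Next: descend and close.

```bash
python3 -m handwheel '[{"grip":50,"tx":-2,"ty":20,"tz":-5,"wx":0,"wy":0,"wz":0},{"grip":50,"tx":0,"ty":25,"tz":0,"wx":0,"wy":0,"wz":0},{"grip":50,"tx":0,"ty":17,"tz":0,"wx":0,"wy":0,"wz":0},{"grip":30,"tx":0,"ty":0,"tz":0,"wx":0,"wy":0,"wz":0},{"grip":10,"tx":0,"ty":0,"tz":0,"wx":0,"wy":0,"wz":0},{"grip":5,"tx":0,"ty":0,"tz":0,"wx":0,"wy":0,"wz":0},{"grip":5,"tx":0,"ty":0,"tz":0,"wx":0,"wy":0,"wz":0},{"grip":5,"tx":0,"ty":0,"tz":0,"wx":0,"wy":0,"wz":0}]' 40
python3 -c "
from h import *
go([518.7,132.1,123])"
```

```text
time_s: 3.03
eef_pos: [520.2, 132.9, 126.3]
ee_rot: [0.024, -0.022, 0.707, -0.706]
force: [-0.6, 4.7, 6.6]
grip_width: 0.152
t 3.03 pos [520.2 132.9 126.3] j [3.100e-02 4.410e-01 1.604e+00 1.000e-03 1.092e+00 1.537e+00] F [-0.6  4.7  6.6] g 0.152
R cols x [-0.998 -0.065 -0.004] y [ 0.004  0.001 -1.   ] z [ 0.065 -0.998 -0.001]
tool shift [1.6 3.3 0.7] | 3.7 rows at 40: 0.1
```

```bash
python3 -m handwheel '[{"grip":5,"tx":-6,"ty":0,"tz":0,"wx":0,"wy":0,"wz":0},{"grip":5,"tx":-8,"ty":0,"tz":0,"wx":0,"wy":0,"wz":0},{"grip":5,"tx":-8,"ty":0,"tz":0,"wx":0,"wy":0,"wz":0},{"grip":5,"tx":-7,"ty":0,"tz":0,"wx":0,"wy":0,"wz":0},{"grip":5,"tx":-2,"ty":0,"tz":0,"wx":0,"wy":0,"wz":0},{"grip":5,"tx":0,"ty":0,"tz":0,"wx":0,"wy":0,"wz":0}]' 40
python3 -c "
from h import *
go([518.7+30,132.1+2,123])
cap('side','side2.png')
b=cv2.imread('pics/side2.png')[200:330,210:370]
cv2.imwrite('pics/v2.png',cv2.resize(b,None,fx=4,fy=4,interpolation=2))"
```

```text
time_s: 3.53
eef_pos: [548.3, 134.7, 125.9]
ee_rot: [0.021, -0.025, 0.707, -0.707]
force: [-18.4, 1.4, 16.1]
grip_width: 0.15
t 3.53 pos [548.3 134.7 125.9] j [0.033 0.502 1.51  0.    1.135 1.539] F [-18.4   1.4  16.1] g 0.15
R cols x [-0.998 -0.065  0.005] y [-0.005  0.    -1.   ] z [ 0.065 -0.998 -0.   ]
tool shift [-0.4  2.9  0.7] | 3.0 rows at 40: 0.1
```

View pics/v2.png

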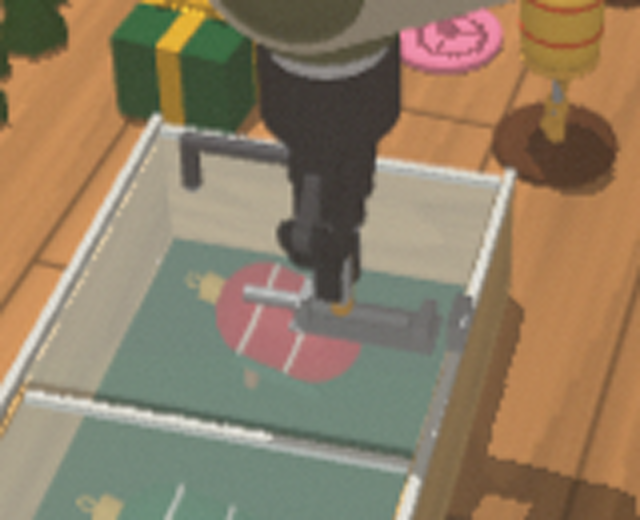

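The bolt is fully drawn: it has left the keeper (around (460,320)) and its rod sticks out past the far guide. The knob is held firmly across the slide direction, so I'll slide the cover from here.

```bash
python3 -m handwheel '[{"grip":5,"tx":1,"ty":0,"tz":-8,"wx":0,"wy":0,"wz":0},{"grip":5,"tx":0,"ty":0,"tz":-20,"wx":0,"wy":0,"wz":0},{"grip":5,"tx":0,"ty":0,"tz":-28,"wx":0,"wy":0,"wz":0},{"grip":5,"tx":0,"ty":0,"tz":-30,"wx":0,"wy":0,"wz":0},{"grip":5,"tx":0,"ty":0,"tz":-30,"wx":0,"wy":0,"wz":0},{"grip":5,"tx":0,"ty":0,"tz":-30,"wx":0,"wy":0,"wz":0},{"grip":5,"tx":0,"ty":0,"tz":-28,"wx":0,"wy":0,"wz":0},{"grip":5,"tx":0,"ty":0,"tz":-20,"wx":0,"wy":0,"wz":0},{"grip":5,"tx":0,"ty":0,"tz":-12,"wx":0,"wy":0,"wz":0},{"grip":5,"tx":0,"ty":0,"tz":0,"wx":0,"wy":0,"wz":0}]' 40
python3 -c "
from h import *
go([548.7-13.7,134.1+209.6,123])"
```

```text
time_s: 4.42
eef_pos: [534.6, 342.4, 126.0]
ee_rot: [0.024, -0.024, 0.707, -0.706]
force: [-10.2, 2.3, 8.3]
grip_width: 0.152
t 4.42 pos [534.6 342.4 126. ] j [3.850e-01 6.430e-01 1.273e+00 1.000e-03 1.226e+00 1.888e+00] F [-10.2   2.3   8.3] g 0.152
R cols x [-0.998 -0.067  0.   ] y [-0.001  0.001 -1.   ] z [ 0.067 -0.998 -0.001]
tool shift [-0.5  3.  -1.3] | 3.3 rows at 40: 0.1
```

```bash
python3 -m handwheel '[{"grip":5,"tx":0,"ty":0,"tz":-3,"wx":0,"wy":0,"wz":0},{"grip":5,"tx":0,"ty":0,"tz":-1,"wx":0,"wy":0,"wz":0},{"grip":5,"tx":0,"ty":0,"tz":0,"wx":0,"wy":0,"wz":0}]' 40
python3 -c "
from h import *
go([548.7-13.7,134.1+209.6,123])"
```

```text
time_s: 4.67
eef_pos: [534.5, 344.1, 126.0]
ee_rot: [-0.022, 0.024, -0.707, 0.707]
force: [-10.7, -0.5, 8.6]
grip_width: 0.145
t 4.67 pos [534.5 344.1 126. ] j [0.388 0.646 1.268 0.    1.229 1.893] F [-10.7  -0.5   8.6] g 0.145
R cols x [-0.998 -0.065  0.002] y [-0.002 -0.    -1.   ] z [ 0.065 -0.998  0.   ]
tool shift [-0.5  3.   0.4] | 3.1 rows at 40: 0.1
```

```bash
python3 -m handwheel '[{"grip":5,"tx":0,"ty":0,"tz":-2,"wx":0,"wy":0,"wz":0},{"grip":5,"tx":0,"ty":0,"tz":-1,"wx":0,"wy":0,"wz":0},{"grip":5,"tx":0,"ty":0,"tz":0,"wx":0,"wy":0,"wz":0}]' 40
python3 -c "
from h import *
go([548.7-13.7,134.1+209.6,123])"
```

```text
time_s: 4.92
eef_pos: [534.5, 344.7, 126.0]
ee_rot: [-0.022, 0.024, -0.705, 0.708]
force: [-11.3, -13.0, 11.0]
grip_width: 0.144
t 4.92 pos [534.5 344.7 126. ] j [ 0.39   0.649  1.264 -0.004  1.234  1.898] F [-11.3 -13.   11. ] g 0.144
R cols x [-0.998 -0.065  0.003] y [-0.003 -0.005 -1.   ] z [ 0.065 -0.998  0.005]
tool shift [-0.5  3.   1. ] | 3.2 rows at 40: 0.1
```

```bash
python3 -m handwheel '[{"grip":5,"tx":0,"ty":0,"tz":1.5,"wx":0,"wy":0,"wz":0},{"grip":20,"tx":0,"ty":0,"tz":0,"wx":0,"wy":0,"wz":0},{"grip":40,"tx":0,"ty":0,"tz":0,"wx":0,"wy":0,"wz":0},{"grip":50,"tx":0,"ty":0,"tz":0,"wx":0,"wy":0,"wz":0},{"grip":50,"tx":0,"ty":-20,"tz":0,"wx":0,"wy":0,"wz":0},{"grip":60,"tx":0,"ty":-35,"tz":0,"wx":0,"wy":0,"wz":0},{"grip":85,"tx":0,"ty":-40,"tz":0,"wx":0,"wy":0,"wz":0},{"grip":85,"tx":0,"ty":-25,"tz":15,"wx":0,"wy":0,"wz":0},{"grip":85,"tx":0,"ty":0,"tz":38,"wx":0,"wy":0,"wz":0},{"grip":85,"tx":0,"ty":0,"tz":38,"wx":0,"wy":0,"wz":0}]' 40
python3 -c "
from h import *
go([598,100,230])
c=cap('side','side3.png');cap('top','top3.png')
a=cv2.imread('pics/top3.png')[100:250,60:300];b=cv2.imread('pics/side3.png')[200:400,150:370]
cv2.imwrite('pics/v3.png',np.vstack([cv2.resize(a,(480,300),interpolation=2),cv2.resize(b,(330,300),interpolation=2).repeat(1,0) if 0 else cv2.copyMakeBorder(cv2.resize(b,(330,300),interpolation=2),0,0,0,150,0)]))"
```

```text
time_s: 5.75
eef_pos: [541.7, 254.3, 246.1]
ee_rot: [0.025, -0.022, 0.707, -0.706]
force: [0.4, -0.6, -0.2]
grip_width: 0.992
t 5.75 pos [541.7 254.3 246.1] j [ 0.243  0.466  1.239 -0.     1.432  1.747] F [ 0.4 -0.6 -0.2] g 0.992
R cols x [-0.998 -0.067 -0.004] y [ 0.004  0.001 -1.   ] z [ 0.067 -0.998 -0.   ]
tool shift [-45.7  16.2 157.7] | 165.0 rows at 40: 4.1
```

View pics/v3.png

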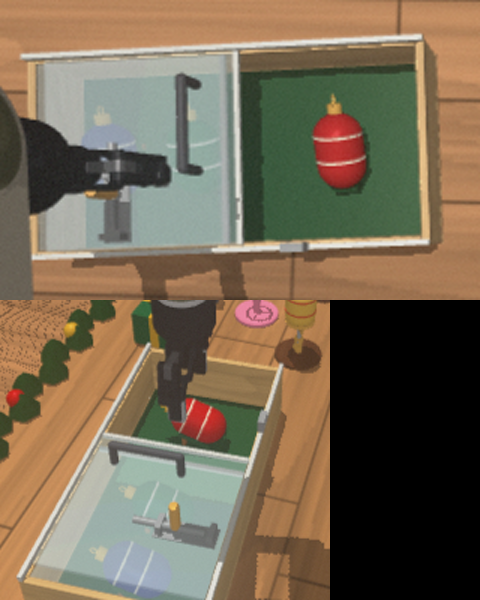

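The cover is fully open and stacked over the fixed half, and the red bauble is uncovered (at about (340,150) in the top crop). Next I'll measure the bauble and ring by masks, and fit the arm's geometry.

Run:
```python
from h import *
np.set_printoptions(precision=1,suppress=True)
t=ld('top3.png');s0=ld('side0.png');t0=ld('top0.png')
def m(c,roi,f):
    im=c['pixels'].astype(int);M=f(im[...,0],im[...,1],im[...,2]);K=np.zeros(M.shape,np.uint8);x0,y0,x1,y1=roi;K[y0:y1,x0:x1]=M[y0:y1,x0:x1];return K
K=m(t,(200,140,270,205),lambda r,g,b:(r>110)&(g<80)&(b<80))
K=cv2.morphologyEx(K,cv2.MORPH_CLOSE,np.ones((5,5)))
ys,xs=np.nonzero(K);P=np.array([onz(t,u,v,56)[:2] for u,v in zip(xs,ys)])
c=P.mean(0);C=np.cov((P-c).T);w,V=np.linalg.eigh(C);a=V[:,1]*np.sign(V[0,1]);
pr=(P-c)@a;pp=(P-c)@np.array([-a[1],a[0]])
print('red centroid',c,'axis deg',np.degrees(np.arctan2(a[1],a[0])),'along',pr.min(),pr.max(),'across',pp.min(),pp.max(),(pp.min()+pp.max())/2)
# ring: gold mask
gold=lambda r,g,b:(r>150)&(g>110)&(b<120)&(r-b>70)&(g-b>45)
for nm,c,roi in(('top',t0,(428,203,462,237)),('side',s0,(355,160,380,176))):
    K=m(c,roi,gold);n,L,S,_=cv2.connectedComponentsWithStats(K,connectivity=8)
    i=1+S[1:,4].argmax();cn=max(cv2.findContours((L==i).astype(np.uint8),cv2.RETR_EXTERNAL,cv2.CHAIN_APPROX_NONE)[0],key=len)
    e=cv2.fitEllipse(cv2.convexHull(cn));print(nm,S[i],e)
    if nm=='top': e1=e
    else: e2=e
print(tri(t0,e1[0],s0,e2[0]), onz(t0,*e1[0],95))
```

```text
red centroid [593.2 100.8] axis deg 10.376241133994355 along -44.936107156650316 44.06766393863578 across -29.41990470801817 28.452092386602384 -0.4839061607078925
top [432 209  25  25 215] ((444.02032470703125, 221.0611114501953), (24.486513137817383, 26.1964168548584), 129.1486358642578)
side [355 160  20  16 185] ((360.84735107421875, 167.17494201660156), (16.41468048095703, 27.808568954467773), 87.01235961914062)
(array([ 502.4, -398.6,  100.1]), np.float64(15.437551066349688)) [ 494.8 -402.1   95. ]
```

```bash
cat > fk.py <<'E'
import numpy as np,json
from scipy.optimize import least_squares
from scipy.spatial.transform import Rotation as Ro
L=[json.loads(l) for l in open('log.txt')]
def fk(p,q):
    h,r0,d,L2,e,L3,Lt=p
    # pitch about y, forearm at pitch q2+q3 from vertical
    Rz=Ro.from_euler('z',q[0]);A=Ro.from_euler('y',q[1]);B=Ro.from_euler('y',q[1]+q[2])
    W=Rz*B*Ro.from_euler('z',q[3])*Ro.from_euler('y',q[4])
    wr=Rz.apply([r0,d,h])+(Rz*A).apply([0,0,L2])+(Rz*B).apply([e,0,L3])
    return wr, wr+W.apply([0,0,Lt]), W*Ro.from_euler('z',q[5])
if __name__=='__main__':
    f=lambda p:np.ravel([fk(p,q)[1]-np.array(x) for q,x,_ in L])
    for Lt in(180,230,280):
        f2=lambda p:np.append(f(p),[(p[6]-Lt)*.01,p[1]*.01,(p[4])*.01])
        r=least_squares(f2,[300,0,116,400,0,350,Lt]);print(r.x.round(1),abs(f(r.x)).max())
    for q,x,R in L[-2:]: print((fk(r.x,q)[2].inv()*Ro.from_matrix(R)).as_matrix().round(2))
E
python3 fk.py
```

```text
[162.3   0.  116.3 438.8  39.3 397.6 216. ] 0.2220877139033064
[188.3  -0.  116.3 438.9  39.1 397.5 242.2] 0.06950920899589619
[214.3  -0.  116.3 438.9  38.8 397.5 268.4] 0.08306943258992305
[[-0.  0. -1.]
 [-1.  0.  0.]
 [ 0.  1.  0.]]
[[-0.  0. -1.]
 [-1.  0.  0.]
 [ 0.  1.  0.]]
```

```bash
python3 -m handwheel '[{"grip":85,"tx":0,"ty":0,"tz":35,"wx":0,"wy":0,"wz":-0.087},{"grip":85,"tx":0,"ty":0,"tz":35,"wx":0,"wy":0,"wz":-0.087},{"grip":85,"tx":0,"ty":0,"tz":35,"wx":0,"wy":0,"wz":-0.087},{"grip":85,"tx":-15,"ty":0,"tz":35,"wx":0,"wy":0,"wz":0},{"grip":85,"tx":-15,"ty":0,"tz":15,"wx":0,"wy":0,"wz":0},{"grip":85,"tx":0,"ty":0,"tz":0,"wx":0,"wy":0,"wz":0},{"grip":85,"tx":0,"ty":0,"tz":0,"wx":0,"wy":0,"wz":0}]' 20
python3 -c "
from h import *
go([624.7,102,172])"; python3 fk.py
```

```text
time_s: 6.43
eef_pos: [580.8, 101.3, 235.9]
ee_rot: [0.07, 0.114, -0.698, 0.704]
force: [-0.2, -0.2, -0.5]
grip_width: 0.998
t 6.43 pos [580.8 101.3 235.9] j [-0.017  0.614  1.054 -0.021  1.734  1.49 ] F [-0.2 -0.2 -0.5] g 0.998
R cols x [-0.964 -0.061  0.259] y [-0.258 -0.016 -0.966] z [ 0.063 -0.998 -0.   ]
tool shift [-58.9  50.4   2.1] | 77.5 rows at 40: 1.9
[201.   -0.  116.3 438.9  38.9 397.5 255.1] 0.02832091790924096
[201.1  -0.  116.3 438.9  38.9 397.5 255.2] 0.013769146637628182
[201.3  -0.  116.3 438.9  39.  397.5 255.3] 0.009405421243968703
[[-0.  0. -1.]
 [-1.  0.  0.]
 [ 0.  1.  0.]]
[[-0.  0. -1.]
 [-1.  0.  0.]
 [ 0.  1.  0.]]
```

```bash
cat > ik.py <<'E'
from fk import *
p=[201.2,0,116.3,438.9,38.9,397.5,255.2]
M=np.array([[0,0,-1],[-1,0,0],[0,1,0.]])
lo=np.array([-2.94,-.97,.19,-1.23,.02,-2.88]);hi=np.array([2.94,2.17,2.56,4.37,3.11,2.88])
def tool(phi,b):
    phi,b=np.radians([phi,b]);y=np.array([np.cos(b)*np.cos(phi),np.cos(b)*np.sin(phi),-np.sin(b)]);z=np.array([np.sin(phi),-np.cos(phi),0]);return np.c_[np.cross(y,z),y,z]
def ik(X,R,q0):
    f=lambda q:np.r_[(fk(p,q)[1]-X)/100,(Ro.from_matrix(R).inv()*fk(p,q)[2]*Ro.from_matrix(M)).as_rotvec()]
    r=least_squares(f,np.clip(q0,lo+1e-3,hi-1e-3),bounds=(lo,hi));return r.x,np.abs(r.fun).max()
if __name__=='__main__':
    g=np.array([493.5,-401,134.])
    for b in(20,35,50):
        for phi in range(-100,80,15):
            R=tool(phi,b);X=g+19*R[:,1];best=None
            for q0 in([-.7,.4,1.6,0,.6,.9],[-.7,.4,1.6,1.5,.9,.9],[-.7,.4,1.6,-1,.9,.9],[-.7,.4,1.6,1.5,.9,-1],[-.7,.4,1.6,3,.9,-2]):
                q,e=ik(X,R,q0)
                if e<1e-3: print(b,phi,q.round(2));
E
python3 ik.py | sort -u
```

```text
20 -10 [-1.18  0.6   1.94  1.84  0.97 -0.95]
20 -25 [-1.09  0.56  2.03  2.25  0.82 -1.12]
20 -40 [-0.96  0.55  2.06  2.76  0.71 -1.37]
20 -55 [-0.82  0.56  2.02  3.36  0.67 -1.69]
20 -70 [-0.69  0.6   1.93  3.94  0.73 -2.02]
20 20 [-1.24  0.73  1.64  1.31  1.34 -0.77]
20 35 [-1.23  0.82  1.44  1.13  1.54 -0.74]
20 5 [-1.23  0.66  1.81  1.54  1.14 -0.84]
20 50 [-1.19  0.92  1.23  1.    1.76 -0.73]
20 65 [-1.15  1.03  1.01  0.89  1.98 -0.74]
35 -10 [-1.13  0.51  1.87  1.49  0.73 -0.57]
35 -25 [-1.05  0.47  1.94  1.82  0.51 -0.66]
35 -40 [-0.94  0.46  1.96  2.41  0.3  -1.01]
35 -55 [-0.82  0.48  1.93  3.61  0.25 -1.94]
35 20 [-1.19  0.65  1.6   1.09  1.18 -0.58]
35 35 [-1.18  0.74  1.44  0.95  1.39 -0.61]
35 5 [-1.17  0.57  1.75  1.26  0.96 -0.56]
35 50 [-1.16  0.83  1.25  0.83  1.61 -0.67]
35 65 [-1.12  0.93  1.06  0.72  1.81 -0.75]
50 -10 [-1.06  0.49  1.74  0.95  0.66 -0.02]
50 -25 [-1.    0.45  1.8   0.94  0.44  0.23]
50 -40 [-0.92  0.44  1.82  0.63  0.24  0.78]
50 -55 [-0.84  0.46  1.8  -0.39  0.21  2.05]
50 -70 [-0.76  0.49  1.74 -0.84  0.39  2.74]
50 20 [-1.12  0.6   1.54  0.81  1.08 -0.32]
50 35 [-1.11  0.67  1.41  0.73  1.28 -0.45]
50 5 [-1.1   0.54  1.66  0.89  0.87 -0.19]
50 50 [-1.1   0.75  1.27  0.64  1.46 -0.58]
50 65 [-1.07  0.83  1.12  0.55  1.64 -0.72]
```

```bash
python3 -m handwheel '[{"grip":85,"tx":-30,"ty":25,"tz":1,"wx":0,"wy":0,"wz":0},{"grip":85,"tx":-29,"ty":25,"tz":1,"wx":0,"wy":0,"wz":0},{"grip":85,"tx":0,"ty":0,"tz":0,"wx":0,"wy":0,"wz":0},{"grip":85,"tx":0,"ty":0,"tz":0,"wx":0,"wy":0,"wz":0}]' 20
python3 - <<'E'
from h import *
go([589.2,101.3,36.6])
from ik import ik,tool
q=sense()['joints']
print('translate then rotate')
a=np.array([625,100,230.]);b=np.array([460,-395,270.])
for k in np.linspace(0,1,8):
    q,e=ik(a+(b-a)*k,tool(3.7,105),q);print(q.round(2),round(e,4))
g=b+19*np.array([-np.cos(np.radians(105)),0,-np.sin(np.radians(105))])*-1
for be in range(105,34,-7):
    R=tool(3.7,be);q,e=ik(b,R,q);print(be,q.round(2),round(e,4))
c=cap('top','top4.png');cap('side','side4.png')
A=cv2.imread('pics/top4.png')[100:250,150:310];B=cv2.imread('pics/side4.png')[200:350,210:370]
cv2.imwrite('pics/v4.png',cv2.resize(np.hstack([A,B]),None,fx=2.4,fy=2.4,interpolation=2))
E
```

```text
time_s: 6.77
eef_pos: [623.8, 103.8, 171.2]
ee_rot: [0.07, 0.117, -0.698, 0.703]
force: [0.3, -1.0, 0.3]
grip_width: 0.994
t 6.77 pos [623.8 103.8 171.2] j [-0.012  0.761  0.968 -0.02   1.676  1.493] F [ 0.3 -1.   0.3] g 0.994
R cols x [-0.963 -0.064  0.262] y [-0.261 -0.017 -0.965] z [ 0.066 -0.998 -0.   ]
tool shift [ -1.8 139.    0.3] | 139.0 rows at 40: 3.5
translate then rotate
[-0.02  0.73  0.87 -0.02  1.8   1.49] 0.0
[-0.12  0.65  1.   -0.05  1.75  1.38] 0.0
[-0.24  0.59  1.09 -0.08  1.72  1.27] 0.0
[-0.36  0.55  1.14 -0.11  1.7   1.15] 0.0
[-0.48  0.53  1.15 -0.14  1.69  1.03] 0.0
[-0.6   0.53  1.13 -0.16  1.69  0.91] 0.0
[-0.71  0.55  1.08 -0.18  1.7   0.79] 0.0
[-0.82  0.6   0.99 -0.2   1.72  0.68] 0.0
105 [-0.82  0.6   0.99 -0.2   1.72  0.68] 0.0
98 [-0.86  0.54  1.07 -0.11  1.62  0.65] 0.0
91 [-0.9   0.48  1.15 -0.01  1.52  0.61] 0.0
84 [-0.94  0.43  1.23  0.09  1.42  0.55] 0.0
77 [-0.99  0.39  1.31  0.2   1.33  0.48] 0.0
70 [-1.04  0.35  1.39  0.33  1.26  0.39] 0.0
63 [-1.08  0.32  1.47  0.46  1.19  0.29] 0.0
56 [-1.13  0.29  1.54  0.61  1.15  0.16] 0.0
49 [-1.18  0.28  1.61  0.76  1.12  0.03] 0.0
42 [-1.22  0.28  1.67  0.92  1.12 -0.11] 0.0
35 [-1.26  0.28  1.73  1.07  1.13 -0.25] 0.0
```

View pics/v4.png

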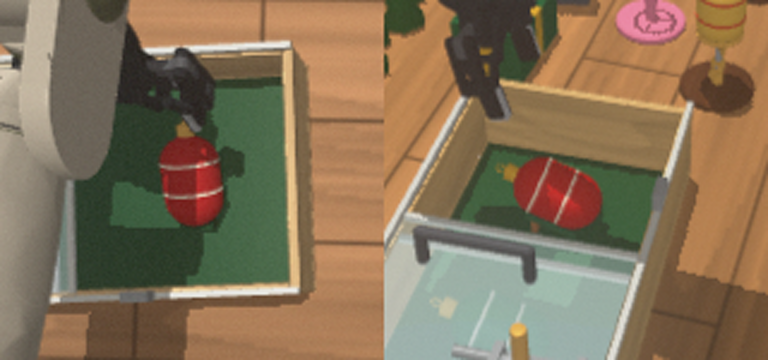

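```bash
python3 -m handwheel '[{"grip":85.4,"tx":-2,"ty":25,"tz":0,"wx":0,"wy":0,"wz":0},{"grip":85.4,"tx":0,"ty":30,"tz":0,"wx":0,"wy":0,"wz":0},{"grip":85.4,"tx":0,"ty":20,"tz":0,"wx":0,"wy":0,"wz":0},{"grip":85.4,"tx":0,"ty":0,"tz":0,"wx":0,"wy":0,"wz":0}]' 20
python3 - <<'E'
from h import *
go([589.2,101.3,36.6])
c=cap('top','top5.png');cap('side','side5.png')
A=cv2.imread('pics/top5.png')[100:250,150:310];B=cv2.imread('pics/side5.png')[200:350,210:370]
cv2.imwrite('pics/v5.png',cv2.resize(np.hstack([A,B]),None,fx=2.4,fy=2.4,interpolation=2))
E
```

```text
time_s: 7.2
eef_pos: [605.0, 102.0, 99.0]
ee_rot: [0.07, 0.116, -0.698, 0.703]
force: [-0.6, 0.1, -0.1]
grip_width: 1.001
t 7.2 pos [605. 102.  99.] j [-0.015  0.777  1.132 -0.021  1.496  1.495] F [-0.6  0.1 -0.1] g 1.001
R cols x [-0.963 -0.063  0.261] y [-0.261 -0.017 -0.965] z [ 0.065 -0.998 -0.   ]
tool shift [-1.1 64.4 -0.3] | 64.4 rows at 40: 1.6
```

View pics/v5.png

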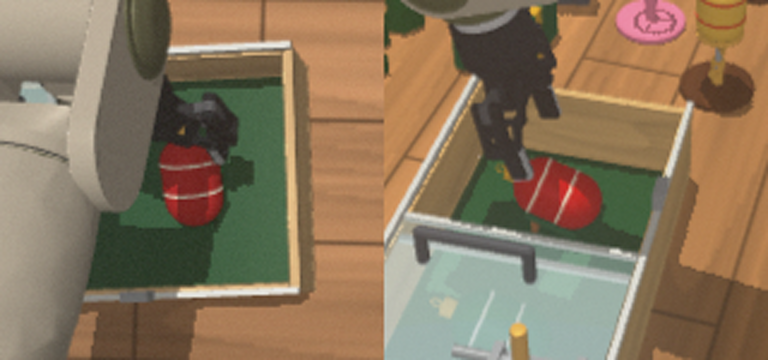

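The fingers are coming down on either side of the bauble, with the visible one just right of it at (222,150). I'll continue slowly.

```bash
python3 -m handwheel '[{"grip":85.4,"tx":-1,"ty":15,"tz":0,"wx":0,"wy":0,"wz":0},{"grip":85.4,"tx":0,"ty":17,"tz":0,"wx":0,"wy":0,"wz":0},{"grip":85.4,"tx":0,"ty":8,"tz":0,"wx":0,"wy":0,"wz":0},{"grip":85.4,"tx":0,"ty":0,"tz":0,"wx":0,"wy":0,"wz":0}]' 20
python3 - <<'E'
from h import *
go([589.2,101.3,36.6])
E
```

```text
time_s: 7.63
eef_pos: [597.8, 100.9, 61.7]
ee_rot: [0.069, 0.115, -0.698, 0.704]
force: [-0.2, 0.5, 0.9]
grip_width: 0.999
t 7.63 pos [597.8 100.9  61.7] j [-0.017  0.801  1.193 -0.021  1.408  1.495] F [-0.2  0.5  0.9] g 0.999
R cols x [-0.964 -0.063  0.258] y [-0.257 -0.017 -0.966] z [ 0.065 -0.998  0.   ]
tool shift [ 1.8 26.5 -0.9] | 26.5 rows at 40: 0.7
```

```bash
python3 -m handwheel '[{"grip":85.4,"tx":1,"ty":10,"tz":0,"wx":0,"wy":0,"wz":0},{"grip":85.4,"tx":0,"ty":10,"tz":0,"wx":0,"wy":0,"wz":0},{"grip":85.4,"tx":0,"ty":5,"tz":0,"wx":0,"wy":0,"wz":0},{"grip":85.4,"tx":0,"ty":0,"tz":0,"wx":0,"wy":0,"wz":0},{"grip":75,"tx":0,"ty":0,"tz":0,"wx":0,"wy":0,"wz":0},{"grip":66,"tx":0,"ty":0,"tz":0,"wx":0,"wy":0,"wz":0}]' 20
python3 - <<'E'
from h import *
go([589.2,101.3,36.6])
c=cap('top','top6.png');cap('side','side6.png')
A=cv2.imread('pics/top6.png')[100:250,150:310];B=cv2.imread('pics/side6.png')[200:350,210:370]
cv2.imwrite('pics/v6.png',cv2.resize(np.hstack([A,B]),None,fx=2.4,fy=2.4,interpolation=2))
E
```

```text
time_s: 8.13
eef_pos: [590.7, 100.3, 37.7]
ee_rot: [0.069, 0.114, -0.698, 0.704]
force: [0.9, 0.3, -0.2]
grip_width: 0.778
t 8.13 pos [590.7 100.3  37.7] j [-0.018  0.815  1.234 -0.022  1.351  1.496] F [ 0.9  0.3 -0.2] g 0.778
R cols x [-0.964 -0.063  0.257] y [-0.257 -0.017 -0.966] z [ 0.065 -0.998  0.   ]
tool shift [ 1.1  1.4 -1.1] | 2.1 rows at 40: 0.1
```

View pics/v6.png

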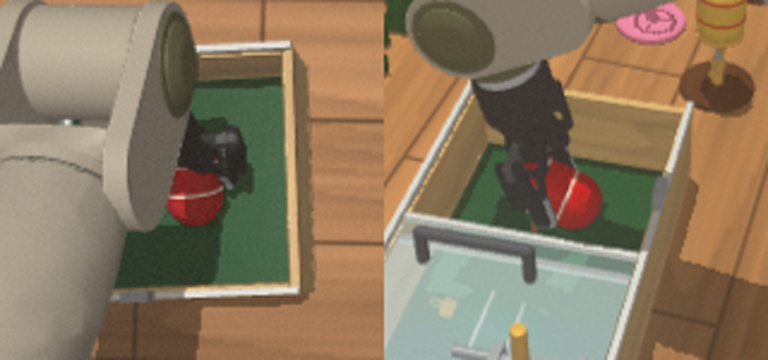

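The +y finger sits beside the waist, between the stripes, and the bauble is undisturbed. Closing gently.

```bash
python3 -m handwheel '[{"grip":60,"tx":0,"ty":1,"tz":0,"wx":0,"wy":0,"wz":0},{"grip":56,"tx":0,"ty":0,"tz":0,"wx":0,"wy":0,"wz":0},{"grip":52,"tx":0,"ty":0,"tz":0,"wx":0,"wy":0,"wz":0},{"grip":50,"tx":0,"ty":0,"tz":0,"wx":0,"wy":0,"wz":0},{"grip":50,"tx":0,"ty":0,"tz":0,"wx":0,"wy":0,"wz":0}]' 22
python3 -c "
from h import *
go([590,101.3,36.6])"
```

```text
time_s: 8.65
eef_pos: [590.4, 100.5, 36.6]
ee_rot: [0.069, 0.114, -0.698, 0.704]
force: [0.6, 2.1, 3.9]
grip_width: 0.675
t 8.65 pos [590.4 100.5  36.6] j [-0.018  0.816  1.236 -0.021  1.349  1.496] F [0.6 2.1 3.9] g 0.675
R cols x [-0.964 -0.063  0.257] y [-0.257 -0.016 -0.966] z [ 0.065 -0.998 -0.   ]
tool shift [ 0.3  0.1 -0.8] | 0.9 rows at 40: 0.0
```

```bash
python3 -m handwheel '[{"grip":50,"tx":1.3,"ty":-5,"tz":0,"wx":0,"wy":0,"wz":0},{"grip":50,"tx":3.2,"ty":-12,"tz":0,"wx":0,"wy":0,"wz":0},{"grip":50,"tx":5,"ty":-19,"tz":0,"wx":0,"wy":0,"wz":0},{"grip":50,"tx":6.5,"ty":-25,"tz":0,"wx":0,"wy":0,"wz":0},{"grip":50,"tx":8,"ty":-30,"tz":0,"wx":0,"wy":0,"wz":0},{"grip":50,"tx":8,"ty":-30,"tz":0,"wx":0,"wy":0,"wz":0},{"grip":50,"tx":8,"ty":-30,"tz":0,"wx":0,"wy":0,"wz":0},{"grip":50,"tx":8,"ty":-30,"tz":0,"wx":0,"wy":0,"wz":0},{"grip":50,"tx":5,"ty":-20,"tz":0,"wx":0,"wy":0,"wz":0},{"grip":50,"tx":0,"ty":0,"tz":0,"wx":0,"wy":0,"wz":0}]' 22
python3 - <<'E'
from h import *
go([450,-395,270])
c=cap('top','top7.png');cap('side','side7.png')
A=cv2.imread('pics/top7.png')[60:250,150:350];B=cv2.imread('pics/side7.png')[100:290,210:410]
cv2.imwrite('pics/v7.png',cv2.resize(np.hstack([A,B]),None,fx=2,fy=2,interpolation=2))
E
```

```text
time_s: 9.48
eef_pos: [591.8, 100.2, 249.8]
ee_rot: [0.066, 0.112, -0.698, 0.704]
force: [0.8, 0.1, -0.6]
grip_width: 0.668
t 9.48 pos [591.8 100.2 249.8] j [-0.018  0.629  0.992 -0.022  1.772  1.487] F [ 0.8  0.1 -0.6] g 0.668
R cols x [-0.966 -0.062  0.25 ] y [-0.249 -0.017 -0.968] z [ 0.065 -0.998  0.001]
tool shift [172.9  24.3 485. ] | 515.5 rows at 40: 12.9
```

View pics/v7.png

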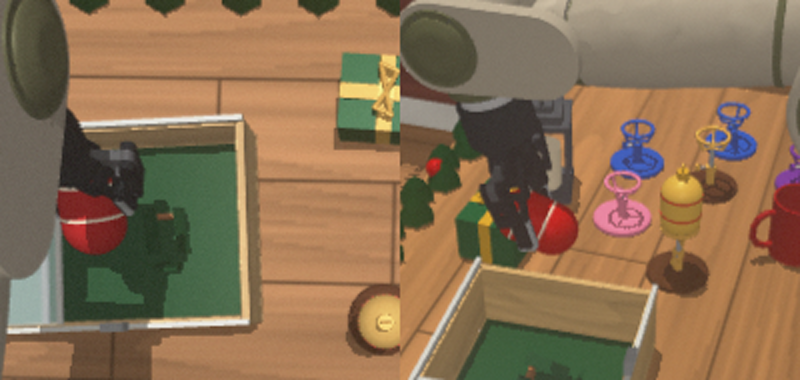

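The bauble is held clear of the case. Now carry it over at height, passing above the gold one.

```bash
python3 -m handwheel '[{"grip":50,"tx":8,"ty":-12,"tz":15,"wx":0,"wy":0,"wz":0},{"grip":50,"tx":12,"ty":-12,"tz":25,"wx":0,"wy":0,"wz":0},{"grip":50,"tx":12,"ty":-8,"tz":32,"wx":0,"wy":0,"wz":0},{"grip":50,"tx":12,"ty":0,"tz":34,"wx":0,"wy":0,"wz":0},{"grip":50,"tx":12,"ty":3,"tz":34,"wx":0,"wy":0,"wz":0},{"grip":50,"tx":12,"ty":3,"tz":34,"wx":0,"wy":0,"wz":0},{"grip":50,"tx":12,"ty":3,"tz":34,"wx":0,"wy":0,"wz":0},{"grip":50,"tx":12,"ty":3,"tz":34,"wx":0,"wy":0,"wz":0},{"grip":50,"tx":12,"ty":3,"tz":34,"wx":0,"wy":0,"wz":0},{"grip":50,"tx":12,"ty":3,"tz":34,"wx":0,"wy":0,"wz":0}]' 22
python3 -c "
from h import *
go([450,-395,285])"
```

```text
time_s: 10.42
eef_pos: [501.0, -218.0, 287.1]
ee_rot: [0.07, 0.115, -0.698, 0.703]
force: [1.4, -0.0, -1.3]
grip_width: 0.67
t 10.42 pos [ 501.  -218.   287.1] j [-0.554  0.473  1.147 -0.153  1.737  0.944] F [ 1.4 -0.  -1.3] g 0.67
R cols x [-0.964 -0.062  0.26 ] y [-0.26  -0.016 -0.966] z [ 0.064 -0.998 -0.001]
tool shift [ 59.6  18.  173.4] | 184.2 rows at 40: 4.6
```

```bash
python3 -m handwheel '[{"grip":50,"tx":11,"ty":3,"tz":33,"wx":0,"wy":0,"wz":0},{"grip":50,"tx":11,"ty":3,"tz":33,"wx":0,"wy":0,"wz":0},{"grip":50,"tx":11,"ty":3,"tz":33,"wx":0,"wy":0,"wz":0},{"grip":50,"tx":11,"ty":3,"tz":33,"wx":0,"wy":0,"wz":0.05},{"grip":50,"tx":11,"ty":3,"tz":30,"wx":0,"wy":0,"wz":0.1},{"grip":50,"tx":0,"ty":0,"tz":0,"wx":0,"wy":0,"wz":0.1},{"grip":50,"tx":0,"ty":0,"tz":0,"wx":0,"wy":0,"wz":0.1},{"grip":50,"tx":0,"ty":0,"tz":0,"wx":0,"wy":0,"wz":0.1},{"grip":50,"tx":0,"ty":0,"tz":0,"wx":0,"wy":0,"wz":0.1},{"grip":50,"tx":0,"ty":0,"tz":0,"wx":0,"wy":0,"wz":0.1}]' 22
python3 -c "
from h import *
go([450,-395,285])"
```

```text
time_s: 11.25
eef_pos: [455.2, -381.6, 286.5]
ee_rot: [0.16, 0.116, 0.698, -0.689]
force: [-0.2, 0.1, -1.5]
grip_width: 0.671
t 11.25 pos [ 455.2 -381.6  286.5] j [-1.048  0.295  1.428  0.369  1.258  0.373] F [-0.2  0.1 -1.5] g 0.671
R cols x [-0.922 -0.059 -0.383] y [ 0.382  0.024 -0.924] z [ 0.064 -0.998  0.   ]
tool shift [ 6.2 -0.9 13. ] | 14.4 rows at 40: 0.4
```

```bash
python3 -m handwheel '[{"grip":50,"tx":0,"ty":0,"tz":4,"wx":0,"wy":0,"wz":0.1},{"grip":50,"tx":0,"ty":0,"tz":4,"wx":0,"wy":0,"wz":0.1},{"grip":50,"tx":0,"ty":0,"tz":4,"wx":0,"wy":0,"wz":0.1},{"grip":50,"tx":0,"ty":0,"tz":0,"wx":0,"wy":0,"wz":0.1},{"grip":50,"tx":0,"ty":0,"tz":0,"wx":0,"wy":0,"wz":0.1},{"grip":50,"tx":0,"ty":0,"tz":0,"wx":0,"wy":0,"wz":0.065},{"grip":50,"tx":0,"ty":0,"tz":0,"wx":0,"wy":0,"wz":0},{"grip":50,"tx":0,"ty":0,"tz":0,"wx":0,"wy":0,"wz":0},{"grip":50,"tx":0,"ty":0,"tz":0,"wx":0,"wy":0,"wz":0}]' 22
python3 - <<'E'
from h import *
go([450,-395,285])
c=cap('top','top8.png');cap('side','side8.png')
A=cv2.imread('pics/top8.png')[100:300,340:540];B=cv2.imread('pics/side8.png')[60:260,280:480]
cv2.imwrite('pics/v8.png',cv2.resize(np.hstack([A,B]),None,fx=2,fy=2,interpolation=2))
E
```

```text
time_s: 12.0
eef_pos: [456.9, -393.5, 287.0]
ee_rot: [0.344, 0.303, 0.638, -0.618]
force: [-0.3, 0.3, -0.9]
grip_width: 0.677
t 12.0 pos [ 456.9 -393.5  287. ] j [-1.267  0.258  1.713  1.045  1.155 -0.211] F [-0.3  0.3 -0.9] g 0.677
R cols x [-0.579 -0.038 -0.815] y [ 0.813  0.053 -0.58 ] z [ 0.065 -0.998  0.001]
tool shift [ 5.7 -4.6  1.1] | 7.4 rows at 40: 0.2
```

View pics/v8.png

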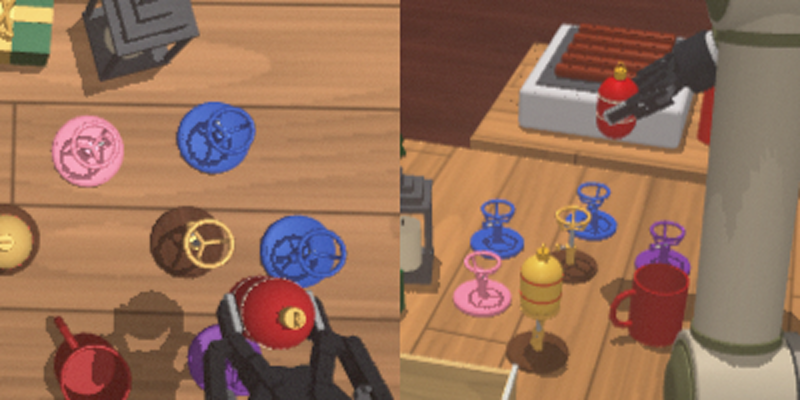

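Run:
```python
from h import *
np.set_printoptions(precision=1,suppress=True)
t=ld('top8.png');s=ld('side8.png')
def r(c,x0,y0,x1,y1,f,n): cv2.imwrite(n,cv2.resize(c['pixels'][y0:y1,x0:x1,::-1],None,fx=f,fy=f,interpolation=cv2.INTER_CUBIC))
r(t,405,195,515,285,7,'pics/d1.png'); r(s,350,80,420,205,4.7,'pics/d2.png')
# ring stand masks
im=t['pixels'].astype(int);
def E(c,x0,y0,x1,y1,f,name):
    i=c['pixels'][y0:y1,x0:x1].astype(int);K=f(i[...,0],i[...,1],i[...,2]).astype(np.uint8)
    n,L,S,_=cv2.connectedComponentsWithStats(K,connectivity=8);k=1+S[1:,4].argmax()
    cn=max(cv2.findContours((L==k).astype(np.uint8),0,1)[0],key=len);e=cv2.fitEllipse(cv2.convexHull(cn));print(name,S[k],(e[0][0]+x0,e[0][1]+y0),e[1:]);return (e[0][0]+x0,e[0][1]+y0)
gold=lambda r,g,b:(r>150)&(g>120)&(b<150)&(g-b>50)&(r-g<70)
a=E(t,428,203,462,237,gold,'ringtop');b=E(s,356,161,377,174,gold,'ringside')
print(tri(t,a,s,b))
foot=lambda r,g,b:(r<125)&(g<85)&(b<70)
f=E(t,408,195,456,245,foot,'foot');print(onz(t,*f,11))
```

```text
ringtop [  4   7  25  24 213] (443.9705514907837, 221.1251392364502) ((24.357446670532227, 25.96086883544922), 134.92691040039062)
ringside [ 0  0 19 13 97] (363.4693193435669, 166.61476802825928) ((13.23482608795166, 23.15928077697754), 92.15721130371094)
(array([ 498.3, -398.9,  102.6]), np.float64(7.311603232147879))
foot [  7   8  31  36 638] (432.45719718933105, 220.65784072875977) ((35.81767654418945, 36.769325256347656), 156.45419311523438)
[ 493.9 -397.9   11. ]
```

View pics/d1.png

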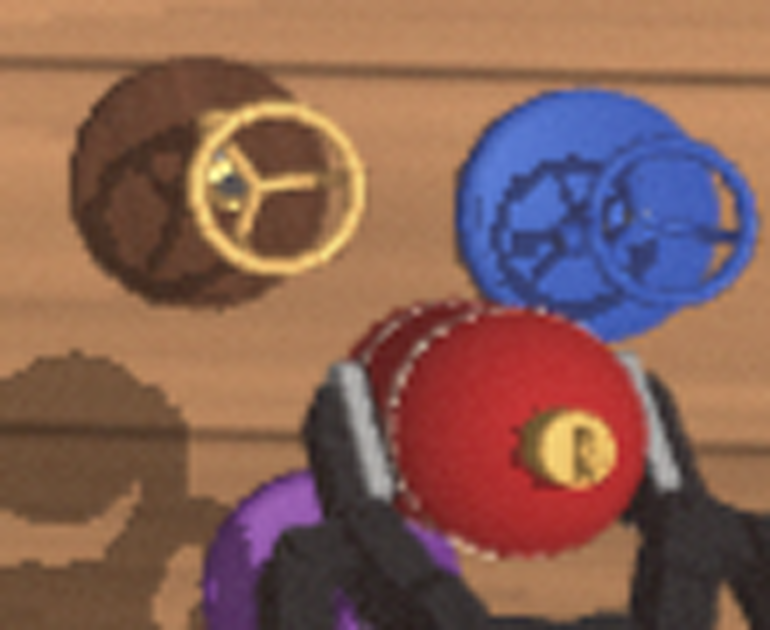

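View pics/d2.png

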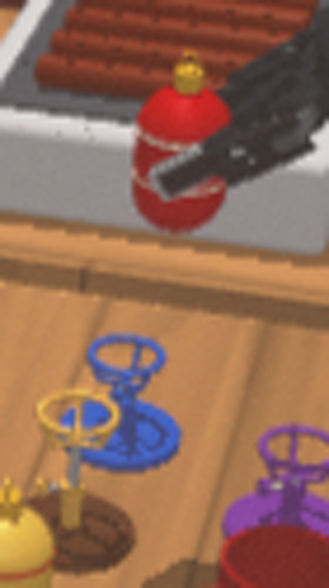

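Run:
```python
from h import *
np.set_printoptions(precision=1,suppress=True)
t=ld('top8.png');s=ld('side8.png')
D1=lambda x,y:(405+x/7-.4,195+y/7-.4);D2=lambda x,y:(350+x/4.7-.4,80+y/4.7-.4)
print('ring',tri(t,(444,221.1),s,D2(79,418)))
print('cap',tri(t,D1(580,450),s,D2(188,76)))
S,R=st();g=S['eef_pos']-19*R[:,1];print('grasp',g)
# predicted bauble if grasp at tip+50 and upright
for z in(-50,0,64): print(z,'top',proj(t,g+[0,0,z]),'side',proj(s,g+[0,0,z]))
print(D1(580,450),D2(188,60),D2(180,230))
# outline prediction of hemisphere bottom & width centre in side
i=s['pixels'][85:135,375:402].astype(int);K=(i[...,0]>90)&(i[...,1]<60)&(i[...,2]<60)
for r in range(6,50,4):
    x=np.nonzero(K[r])[0]; print(85+r,(x.min()+375,x.max()+375) if len(x) else None,end=' ')
print('edge pred',proj(s,g+[0,0,-21]+29*np.array([-.97,-.22,0])),proj(s,g+[0,0,10]+29*np.array([-.97,-.22,0])),proj(s,g+[0,0,10]-29*np.array([-.97,-.22,0])))
```

```text
ring (array([ 493.8, -402.5,   94.1]), np.float64(1.851063736319656))
cap (array([ 441.9, -396.8,  347.4]), np.float64(0.5765532212580006))
grasp [ 441.9 -394.3  298.2]
-50 top [463.7 251.9] side [386.4 127.9]
0 top [474. 255.] side [387.9 112.2]
64 top [489.7 259.9] side [390.1  91.1]
(487.4571428571429, 258.8857142857143) (389.6, 92.36595744680851) (387.8978723404256, 128.53617021276594)
91 (np.int64(375), np.int64(383)) 95 (np.int64(381), np.int64(398)) 99 (np.int64(375), np.int64(395)) 103 (np.int64(380), np.int64(398)) 107 (np.int64(381), np.int64(397)) 111 (np.int64(379), np.int64(383)) 115 (np.int64(379), np.int64(381)) 119 (np.int64(379), np.int64(379)) 123 (np.int64(380), np.int64(396)) 127 (np.int64(383), np.int64(392)) 131 None edge pred [397.3 119.3] [398.4 109.4] [378.1 108.6]
```

```bash
python3 -m handwheel '[{"grip":50,"tx":-10,"ty":14,"tz":3.2,"wx":0,"wy":0,"wz":0},{"grip":50,"tx":-10,"ty":14,"tz":3.2,"wx":0,"wy":0,"wz":0},{"grip":50,"tx":-10,"ty":14,"tz":3.2,"wx":0,"wy":0,"wz":0},{"grip":50,"tx":16,"ty":11.4,"tz":0,"wx":0,"wy":0,"wz":0},{"grip":50,"tx":22,"ty":15.6,"tz":0,"wx":0,"wy":0,"wz":0},{"grip":50,"tx":22,"ty":15.6,"tz":0,"wx":0,"wy":0,"wz":0},{"grip":50,"tx":20,"ty":14.2,"tz":0,"wx":0,"wy":0,"wz":0},{"grip":50,"tx":12,"ty":8.5,"tz":0,"wx":0,"wy":0,"wz":0},{"grip":50,"tx":0,"ty":0,"tz":0,"wx":0,"wy":0,"wz":0},{"grip":50,"tx":0,"ty":0,"tz":0,"wx":0,"wy":0,"wz":0}]' 22
python3 - <<'E'
from h import *
go([0,0,0]);S,R=st();print('grasp',(S['eef_pos']-19*R[:,1]).round(1))
t=cap('top','top9.png');s=cap('side','side9.png')
def r(c,x0,y0,x1,y1,f): return cv2.resize(c['pixels'][y0:y1,x0:x1,::-1],None,fx=f,fy=f,interpolation=cv2.INTER_CUBIC)
cv2.imwrite('pics/e1.png',np.hstack([r(t,405,185,475,275,5.5),r(s,335,110,405,200,5.5)]))
E
```

```text
time_s: 12.93
eef_pos: [509.6, -399.5, 174.4]
ee_rot: [0.345, 0.304, 0.639, -0.617]
force: [-0.0, 0.2, -0.8]
grip_width: 0.67
t 12.93 pos [ 509.6 -399.5  174.4] j [-1.169  0.48   1.73   1.195  0.975 -0.415] F [-0.   0.2 -0.8] g 0.67
R cols x [-0.577 -0.038 -0.816] y [ 0.814  0.054 -0.579] z [ 0.066 -0.998 -0.   ]
tool shift [ 421.4 -292.4 -432. ] | 670.6 rows at 40: 16.8
grasp [ 494.2 -400.5  185.4]
```

View pics/e1.png

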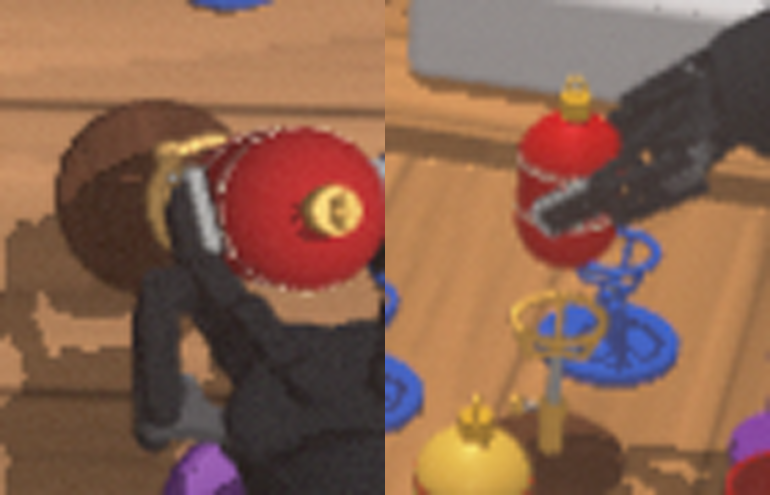

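Run:
```python
from h import *
np.set_printoptions(precision=1,suppress=True)
t=ld('top9.png');s=ld('side9.png')
T=lambda x,y:(405+x/5.5-.4,185+y/5.5-.4);D=lambda x,y:(335+(x-385)/5.5-.4,110+y/5.5-.4)
print('cap',tri(t,T(335,210),s,D(575,97)), onz(t,*T(335,210),234))
print('ring',tri(t,(444,221.1),s,D(560,326)),onz(t,444,221.1,95),onz(s,*D(560,326),95))
print('seat z side', )
```

```text
cap (array([ 494.3, -400. ,  239.5]), np.float64(0.8196657590823428)) [ 494.6 -401.8  234. ]
ring (array([ 493.8, -402.9,   92.6]), np.float64(1.8697724703150775)) [ 494.7 -402.    95. ] [ 492.2 -399.4   95. ]
seat z side
```

Cap and ring agree within about 2 mm in plan, about 50 mm of lowering left. The bauble stands upright over the ring.

```bash
python3 -m handwheel '[{"grip":50,"tx":8,"ty":5.7,"tz":0.5,"wx":0,"wy":0,"wz":0},{"grip":50,"tx":12,"ty":8.5,"tz":0,"wx":0,"wy":0,"wz":0},{"grip":50,"tx":8,"ty":5.7,"tz":0,"wx":0,"wy":0,"wz":0},{"grip":50,"tx":3,"ty":2.1,"tz":0,"wx":0,"wy":0,"wz":0},{"grip":50,"tx":0,"ty":0,"tz":0,"wx":0,"wy":0,"wz":0},{"grip":50,"tx":0,"ty":0,"tz":0,"wx":0,"wy":0,"wz":0},{"grip":50,"tx":0,"ty":0,"tz":0,"wx":0,"wy":0,"wz":0}]' 22
python3 - <<'E'
from h import *
S,R=st();print('grasp',(S['eef_pos']-19*R[:,1]).round(1),S['force'])
t=cap('top','top10.png');s=cap('side','side10.png')
def r(c,x0,y0,x1,y1,f): return cv2.resize(c['pixels'][y0:y1,x0:x1,::-1],None,fx=f,fy=f,interpolation=cv2.INTER_CUBIC)
cv2.imwrite('pics/e2.png',np.hstack([r(t,405,185,475,275,5.5),r(s,335,110,405,200,5.5)]))
E
```

```text
time_s: 13.62
eef_pos: [509.4, -400.4, 136.9]
ee_rot: [0.345, 0.304, 0.638, -0.618]
force: [-0.4, -0.4, -1.2]
grip_width: 0.674
grasp [ 494.  -401.4  147.9] [-0.43258273 -0.43793486 -1.24730251]
```

View pics/e2.png

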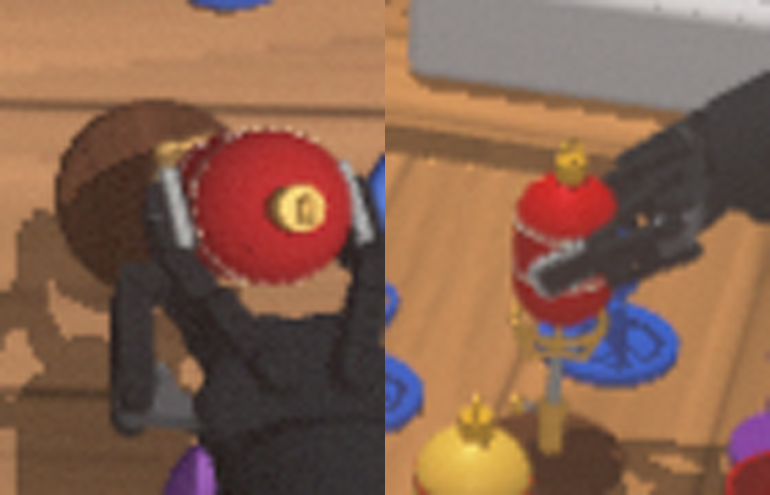

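The bauble's bottom (565,325) is just entering the ring. I'll lower it in small steps and watch Fz.

```bash
python3 -m handwheel '[{"grip":50,"tx":1.6,"ty":1.2,"tz":0,"wx":0,"wy":0,"wz":0},{"grip":50,"tx":1.6,"ty":1.2,"tz":0,"wx":0,"wy":0,"wz":0},{"grip":50,"tx":1.6,"ty":1.2,"tz":0,"wx":0,"wy":0,"wz":0},{"grip":50,"tx":0,"ty":0,"tz":0,"wx":0,"wy":0,"wz":0}]'; python3 -m handwheel '[{"grip":50,"tx":1.2,"ty":0.9,"tz":0,"wx":0,"wy":0,"wz":0},{"grip":50,"tx":0.8,"ty":0.6,"tz":0,"wx":0,"wy":0,"wz":0},{"grip":50,"tx":0,"ty":0,"tz":0,"wx":0,"wy":0,"wz":0}]'
```

```text
time_s: 14.05
eef_pos: [509.3, -399.9, 129.6]
ee_rot: [0.345, 0.304, 0.639, -0.617]
force: [-1.0, -0.0, -0.8]
grip_width: 0.667
time_s: 14.3
eef_pos: [509.9, -400.1, 128.7]
ee_rot: [0.346, 0.304, 0.638, -0.617]
force: [-2.2, 3.1, 5.8]
grip_width: 0.671
```

```bash
python3 -m handwheel '[{"grip":50,"tx":0.35,"ty":-0.5,"tz":-1.2,"wx":0,"wy":0,"wz":0},{"grip":50,"tx":0,"ty":0,"tz":0,"wx":0,"wy":0,"wz":0},{"grip":50,"tx":0,"ty":0,"tz":0,"wx":0,"wy":0,"wz":0}]'
python3 - <<'E'
from h import *
S,R=st();print('grasp',(S['eef_pos']-19*R[:,1]).round(1),S['force'])
t=cap('top','top11.png');s=cap('side','side11.png')
def r(c,x0,y0,x1,y1,f): return cv2.resize(c['pixels'][y0:y1,x0:x1,::-1],None,fx=f,fy=f,interpolation=cv2.INTER_CUBIC)
cv2.imwrite('pics/e3.png',np.hstack([r(t,405,185,475,275,5.5),r(s,335,110,405,200,5.5)]))
E
```

```text
time_s: 14.55
eef_pos: [509.2, -399.4, 128.5]
ee_rot: [0.345, 0.305, 0.638, -0.618]
force: [3.6, -1.7, 6.0]
grip_width: 0.67
grasp [ 493.7 -400.4  139.5] [ 3.57015241 -1.67102848  6.02310869]
```

View pics/e3.png

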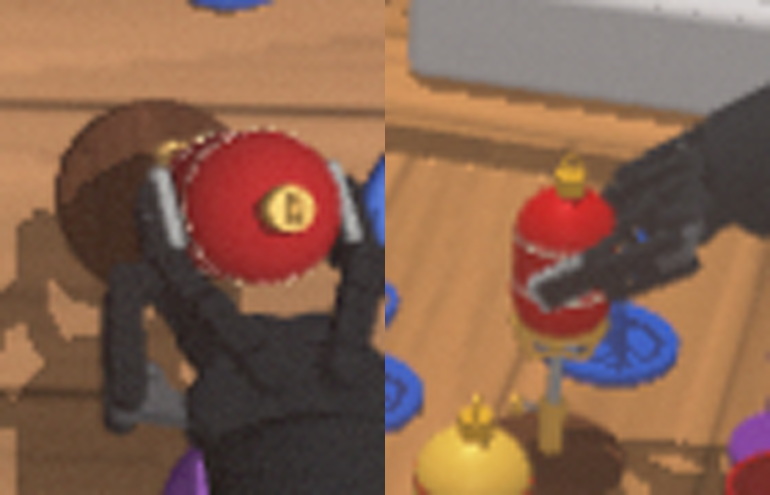

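```bash
python3 -m handwheel '[{"grip":50,"tx":-0.4,"ty":0.1,"tz":0.4,"wx":0,"wy":0,"wz":0},{"grip":50,"tx":0,"ty":0,"tz":0,"wx":0,"wy":0,"wz":0},{"grip":50,"tx":0,"ty":0,"tz":0,"wx":0,"wy":0,"wz":0}]'
```

```text
time_s: 14.9
eef_pos: [509.4, -399.5, 128.5]
ee_rot: [0.345, 0.304, 0.638, -0.617]
force: [2.8, -0.9, 6.3]
grip_width: 0.671
```

```bash
python3 -m handwheel '[{"grip":50,"tx":-0.5,"ty":0,"tz":0.2,"wx":0,"wy":0,"wz":0},{"grip":50,"tx":0,"ty":0,"tz":0,"wx":0,"wy":0,"wz":0},{"grip":50,"tx":0,"ty":0,"tz":0,"wx":0,"wy":0,"wz":0}]'
```

```text
time_s: 15.15
eef_pos: [509.5, -399.6, 128.5]
ee_rot: [0.345, 0.304, 0.638, -0.617]
force: [2.6, -0.1, 4.7]
grip_width: 0.668
```

```bash
python3 -m handwheel '[{"grip":50,"tx":-0.5,"ty":0,"tz":0,"wx":0,"wy":0,"wz":0},{"grip":50,"tx":0,"ty":0,"tz":0,"wx":0,"wy":0,"wz":0},{"grip":50,"tx":0,"ty":0,"tz":0,"wx":0,"wy":0,"wz":0}]'
```

```text
time_s: 15.4
eef_pos: [509.6, -399.5, 128.5]
ee_rot: [0.345, 0.304, 0.638, -0.617]
force: [0.8, -1.2, 4.1]
grip_width: 0.671
```

The ring carries the bauble: Fz is +4 N against about -1 N when it hung free, and the side forces are about 1 N. I'll open slowly.

```bash
python3 -m handwheel '[{"grip":58,"tx":0,"ty":0,"tz":0,"wx":0,"wy":0,"wz":0},{"grip":60,"tx":0,"ty":0,"tz":0,"wx":0,"wy":0,"wz":0},{"grip":63,"tx":0,"ty":0,"tz":0,"wx":0,"wy":0,"wz":0},{"grip":68,"tx":0,"ty":0,"tz":0,"wx":0,"wy":0,"wz":0},{"grip":76,"tx":0,"ty":0,"tz":0,"wx":0,"wy":0,"wz":0},{"grip":85,"tx":0,"ty":0,"tz":0,"wx":0,"wy":0,"wz":0},{"grip":85,"tx":0,"ty":0,"tz":0,"wx":0,"wy":0,"wz":0}]'
python3 - <<'E'
from h import *
S,R=st();print('grasp',(S['eef_pos']-19*R[:,1]).round(1),S['force'])
t=cap('top','top12.png');s=cap('side','side12.png')
def r(c,x0,y0,x1,y1,f): return cv2.resize(c['pixels'][y0:y1,x0:x1,::-1],None,fx=f,fy=f,interpolation=cv2.INTER_CUBIC)
cv2.imwrite('pics/e4.png',np.hstack([r(t,405,185,475,275,5.5),r(s,335,110,405,200,5.5)]))
E
```

```text
time_s: 15.98
eef_pos: [509.7, -399.4, 128.6]
ee_rot: [0.345, 0.304, 0.638, -0.617]
force: [0.4, -0.3, 0.2]
grip_width: 0.998
grasp [ 494.2 -400.4  139.6] [ 0.35710169 -0.25766795  0.2023115 ]
```

View pics/e4.png

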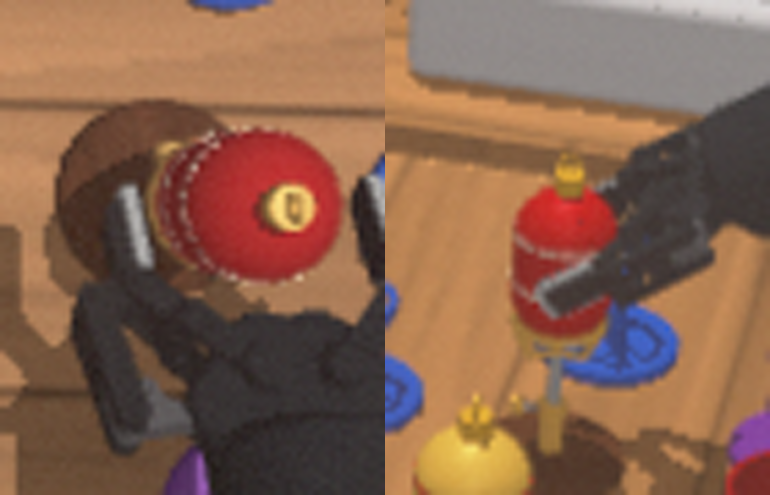

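The bauble stands free in the ring and both pads are clear of it. I'll back straight out along the fingers.

```bash
python3 -m handwheel '[{"grip":85,"tx":0,"ty":-8,"tz":0,"wx":0,"wy":0,"wz":0},{"grip":85,"tx":0,"ty":-15,"tz":0,"wx":0,"wy":0,"wz":0},{"grip":85,"tx":0,"ty":-20,"tz":0,"wx":0,"wy":0,"wz":0},{"grip":85,"tx":0,"ty":-25,"tz":0,"wx":0,"wy":0,"wz":0},{"grip":85,"tx":0,"ty":-25,"tz":0,"wx":0,"wy":0,"wz":0},{"grip":85,"tx":0,"ty":-25,"tz":0,"wx":0,"wy":0,"wz":0},{"grip":85,"tx":0,"ty":-20,"tz":0,"wx":0,"wy":0,"wz":0},{"grip":85,"tx":-15,"ty":0,"tz":0,"wx":0,"wy":0,"wz":0},{"grip":85,"tx":0,"ty":0,"tz":0,"wx":0,"wy":0,"wz":0},{"grip":85,"tx":0,"ty":0,"tz":0,"wx":0,"wy":0,"wz":0}]'
python3 - <<'E'
from h import *
go([0,0,0])
t=cap('top','top13.png');s=cap('side','side13.png')
E
```

```text
time_s: 16.92
eef_pos: [405.9, -406.1, 221.0]
ee_rot: [0.345, 0.304, 0.638, -0.618]
force: [-0.3, -0.7, -0.4]
grip_width: 0.993
t 16.92 pos [ 405.9 -406.1  221. ] j [-1.383  0.318  1.83   1.082  1.16  -0.435] F [-0.3 -0.7 -0.4] g 0.993
R cols x [-0.577 -0.039 -0.816] y [ 0.814  0.052 -0.578] z [ 0.065 -0.998  0.001]
tool shift [ 398.8 -181.3 -431.9] | 615.2 rows at 40: 15.4
```

View pics/side13.png

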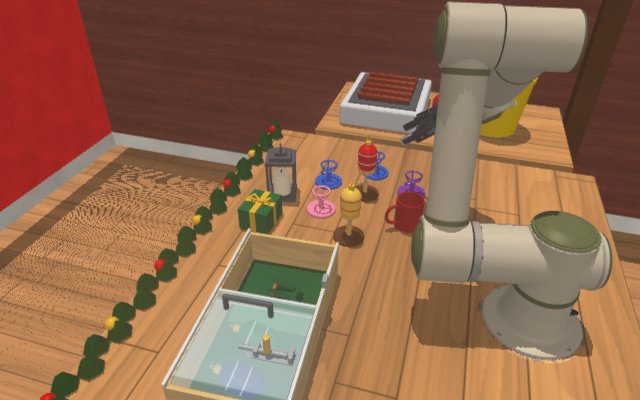

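View pics/top13.png

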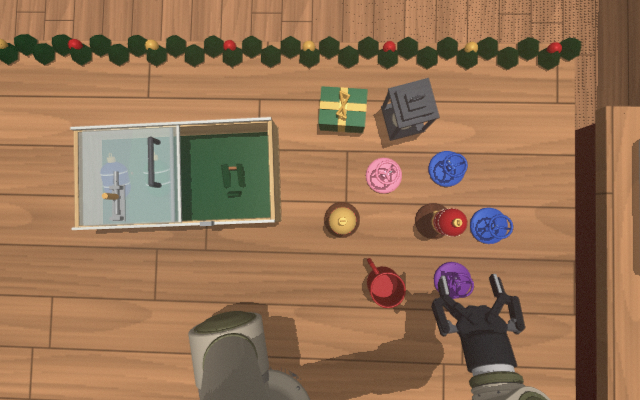

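The bauble stands cap up in the brass ring (top (453,222)), the rest of the goods look unmoved, and the gripper is away from everything. One numeric check before handing in.

Run:
```python
from h import *
np.set_printoptions(precision=1,suppress=True)
t=ld('top13.png');s=ld('side13.png');t0=ld('top0.png');s0=ld('side0.png')
def r(c,x0,y0,x1,y1,f): return cv2.resize(c['pixels'][y0:y1,x0:x1,::-1],None,fx=f,fy=f,interpolation=cv2.INTER_CUBIC)
cv2.imwrite('pics/f1.png',np.hstack([r(t,80,125,200,225,4),r(s,340,130,400,200,5.72)[:400]]))
# dark handle in both
for c,roi in((t0,(235,125,255,190)),(t,(140,130,165,192))):
    x0,y0,x1,y1=roi;i=c['pixels'][y0:y1,x0:x1].astype(int);K=i.max(2)<75;ys,xs=np.nonzero(K);print('handle',onz(c,xs.mean()+x0,ys.mean()+y0,133),K.sum())
# unchanged goods
for n,a,b,rois in(('top',t0,t,[(315,80,370,135),(380,75,440,140),(320,195,362,242),(362,255,410,310),(408,200,430,240)]),):
    for x0,y0,x1,y1 in rois: print((x0,y0),np.abs(a['pixels'][y0:y1,x0:x1].astype(int)-b['pixels'][y0:y1,x0:x1]).mean().round(2))
```

```text
handle [626.6  37.4 133. ] 37
handle [607.4 242.7 133. ] 59
(315, 80) 6.32
(380, 75) 5.62
(320, 195) 6.49
(362, 255) 7.25
(408, 200) 9.53
```

View pics/f1.png

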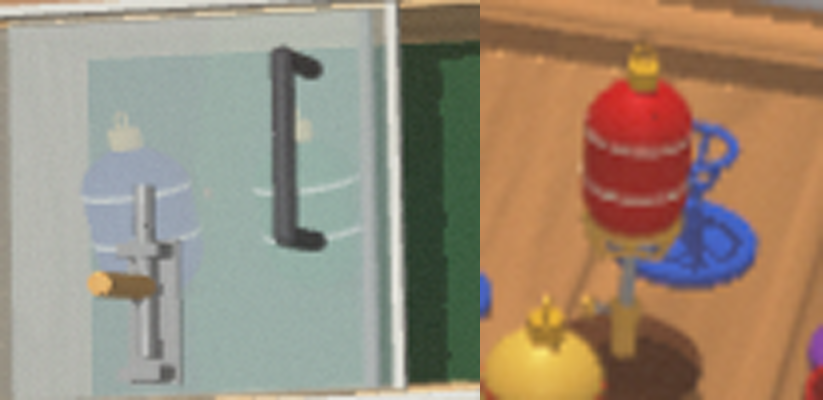

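Run:
```python
from h import *
t=ld('top13.png');s=ld('side13.png')
A=lambda x,y:(80+x/4-.4,125+y/4-.4)
h0=np.array([625.1,44.3]);a,b=onz(t,*A(282,52),135),onz(t,*A(288,242),135);h1=((a+b)/2)[:2]
print(h1,(h1-h0)@[-.065,.998])
K=onz(t,*A(100,284),153);print('knob',K,K[:2]-[518.7,132.1],(K[:2]-[518.7,132.1])@np.array([[.998,.065],[-.065,.998]]).T)
```

```text
[610.52161027 253.05168178] 209.2817737477362
knob [531.39218378 342.23972241 153.        ] [ 12.69218378 210.13972241] [ 26.32588137 208.89445102]
```

```bash
python3 -c "
from rig import ctrl
print(ctrl.finish_job())"
```

```text
the job is handed in; nothing more can be done
None
```

I drew the bolt and slid the cover open, holding the bolt's knob rather than the handle. I then took out the red bauble, turned it cap up and lowered it into the ring. I let go once the ring was carrying it. The job is handed in at about 17 s of the 64 s allowed.

**What the last checks showed**
- **Cover:** it was pushed until it stopped hard (13 N). The pictures put its travel at about 209 mm of 210, within measuring error.
- **Bolt:** the pictures put it about 26 mm drawn. It reached its end stop when I pulled it, after about 28 mm of arm travel. It is well past the 17 mm where it leaves the keeper.
- **Bauble:** it stands upright in the brass ring. The vertical force changed from about -1 N hanging free to +4 N when seated, with side forces of about 1 N. At first contact it pressed the ring with about 7 N; I eased that off before letting go.
- **Other goods:** the gold bauble, mug, gift box, lantern and coloured stands look where they were. The gripper is clear of everything.

**Disagreements:** for the ring's position across the counter, the two cameras differed by up to about 3 mm. The bauble met the ring about 5 mm higher than I had worked out. I settled its place by the measured forces instead.

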